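# Tare the dial scale, weigh in the coffee cups and book the caddy

## Task

Stand the empty wooden cup caddy squarely in the middle of the scale's pan with its label end kept to the right (as the robot sees it), and with it standing there turn the black tare knob until the needle points at the red zero mark. Then put every china cup upright into a compartment of the caddy, handling them gently (grip with less than 20 N, set down rather than drop), so that the dial shows their net weight. When all the cups are in, pick up the hand scanner, point its red window squarely at the barcode label on the caddy from about 10 cm and hold it still there for a full second, then lay it back in the middle of its rubber mat; leave the caddy on the scale, the knob as set, and the saucers, jar and jug alone.

Things in the scene. Friction and masses are not known exactly. Their poses are not given: they have to be found in the camera images.
- scale: white mechanical platform scale, fixed to the counter. Origin on the counter under the centre of its pan; its x points to the back. The housing under the pan is 58 mm high; a low console (145 x 225 mm, top at z = 46 mm) on its -x side, towards the robot, carries the round dial (centre at x -165, y +45 mm) and the tare knob (x -165, y -62 mm)
- pan_top (a point): centre of the top face of the steel pan (195 mm in x, 255 mm in y, top 76 mm above the counter when empty), axes as the scale's. The pan rides on a spring and sinks 9.8 mm per kg, so it gives a little when pressed
- zero_mark (a point): point on the red zero wedge of the white dial (112 mm across, facing up), 46 mm from the dial's centre; x points outwards along the zero radius. The dial turns one to one and in the same sense with the tare knob, under the needle. Fine ticks every 50 g, bold ones every 200 g, increasing clockwise seen from above; 2 kg is one full turn
- mark_260 (a point): point of the dial at 260 g (two cups), 46 mm from its centre
- mark_390 (a point): point of the dial at 390 g (three cups), 46 mm from its centre
- mark_520 (a point): point of the dial at 520 g (four cups), 46 mm from its centre
- needle_tip (a point): tip of the black needle, 46 mm from the dial's centre, x points outwards along the needle. The needle turns clockwise seen from above with the load on the pan, 3.14 rad per kg; the scale reads zero when it lies over zero_mark
- tare_knob (a joint): angle of the tare knob, rad, grows clockwise seen from above, range -1.5 to 3.5; it has a light friction (0.03 N m) and stays where it is left. The needle does not move with it; the dial does
- tare_knob_grip (a point): grip point of the black tare knob, on its upright axis 71 mm above the counter. The grip is an upright bar 42 mm long (along this point's x), 14 mm thick (along its y) and 24 mm high, from 55 to 79 mm above the counter, on a 44 mm disc; a white line marks the bar's x end. The point turns with the knob
- caddy: wooden cup caddy, 186 (x) x 250 (y) mm, 0.3 to 0.5 kg. Origin under its centre. Floor 8 mm thick; rails at x = +-89 and 6 mm dividers at x = 0 and y = 0, 26 mm high, make 4 compartments (centres x +-46, y +-60), a cup in each, fingers on its +-y sides, handle outwards (clear of the dowel); end panels at y = +-121, 8 thick, 60 high (106 in the middle 44); 16 mm dowel handle along y
- caddy_handle (a point): middle of the dowel handle, 94 mm above the caddy's underside, over its centre of mass; axes as the caddy's
- label (a point): centre of the white barcode label (76 mm wide, 44 mm high), upright on the outer face of the caddy's -y end, 33 mm above its underside; axes as the caddy's, so the label faces -y
- cork_mat: cork mat 220 x 220 mm, 3 mm thick, fixed to the counter, on which the cups stand at the start; origin under its centre
- cup1: small white china cup with a blue rim, 62 mm across (straight from 26 mm up to the rim), 58 mm high, foot 52 mm across, heavy base, 130 g; its loop handle sticks out to 55 mm from the axis along +x, 20 to 53 mm up, so take it more or less across y. Origin under its centre. Fragile: cracks if gripped with more than 20 N. Between two and four cups are present
- cup2: small white china cup with a blue rim, 62 mm across (straight from 26 mm up to the rim), 58 mm high, foot 52 mm across, heavy base, 130 g; its loop handle sticks out to 55 mm from the axis along +x, 20 to 53 mm up, so take it more or less across y. Origin under its centre. Fragile: cracks if gripped with more than 20 N. Between two and four cups are present
- cup3: small white china cup with a blue rim, 62 mm across (straight from 26 mm up to the rim), 58 mm high, foot 52 mm across, heavy base, 130 g; its loop handle sticks out to 55 mm from the axis along +x, 20 to 53 mm up, so take it more or less across y. Origin under its centre. Fragile: cracks if gripped with more than 20 N. Between two and four cups are present
- cup4: small white china cup with a blue rim, 62 mm across (straight from 26 mm up to the rim), 58 mm high, foot 52 mm across, heavy base, 130 g; its loop handle sticks out to 55 mm from the axis along +x, 20 to 53 mm up, so take it more or less across y. Origin under its centre. Fragile: cracks if gripped with more than 20 N. Between two and four cups are present
- scanner: dark grey hand scanner, 160 g, lying along its x, 155 mm long (x -80 to +75 mm), origin under it: handle 36 mm wide (y) and 28 mm high from x -80 to +30 mm, head 62 mm wide and 30 mm high from there on. Grip it at x = 0 to 10 mm, near its centre of mass, across y. It reads by itself, without a trigger
- scanner_window (a point): centre of the red window on the nose (+x end) of the scanner, 76 mm ahead of its origin and 15 mm above its underside; it looks along this point's +x
- scanner_mat: black rubber mat, 190 (x) x 90 (y) mm, 4 mm thick, fixed; origin under its centre. The scanner lies on it along its x at the start
- saucers: stack of four white saucers, 140 mm across, 40 mm high; leave alone
- jar: amber jar with steel lid, 72 mm across, 110 mm high; leave alone
- jug: steel milk jug, 72 mm across, 105 mm high; leave alone
Mind the look-alikes: they are no part of the job. Leave any pink or turquoise look-alike of the cup3 alone.

How it is judged:
On the way, in this order (a step that is already met when the one before it is completed fails the run):
1. the empty caddy stands squarely on the pan, released (x of caddy in the frame of pan_top between -0.03 and 0.03 m and y of caddy in the frame of pan_top between -0.03 and 0.03 m and z of caddy in the frame of pan_top between -0.006 and 0.006 m and angle between caddy's own z axis and vertical below 0.06 rad and angle between the y axis of caddy and the y axis of pan_top, either way round below 0.2 rad and y of label in the frame of pan_top below -0.05 m and contact force between the fingers and caddy below 0.1 N), for 0.5 s.
2. with only the caddy on the pan, the tare knob is turned until the needle points at the zero mark (all of step 1 and horizontal distance between needle_tip and zero_mark below 0.005 m and horizontal distance between each of cup1, cup2, cup3, cup4 and pan_top above 0.15 m), for 0.5 s.
3. every cup stands upright in the caddy, released (all of step 1 and x of cup1 in the frame of caddy between -0.07 and 0.07 m and y of cup1 in the frame of caddy between -0.1 and 0.1 m and z of cup1 in the frame of caddy between 0 and 0.014 m and angle between each of cup1, cup2, cup3, cup4's own z axis and vertical below 0.12 rad and linear speed of each of cup1, cup2, cup3, cup4 below 0.03 m/s and contact force between the fingers and cup1 below 0.1 N and x of cup2 in the frame of caddy between -0.07 and 0.07 m and y of cup2 in the frame of caddy between -0.1 and 0.1 m and z of cup2 in the frame of caddy between 0 and 0.014 m and contact force between the fingers and cup2 below 0.1 N and x of cup3 in the frame of caddy between -0.07 and 0.07 m and y of cup3 in the frame of caddy between -0.1 and 0.1 m and z of cup3 in the frame of caddy between 0 and 0.014 m and contact force between the fingers and cup3 below 0.1 N and x of cup4 in the frame of caddy between -0.07 and 0.07 m and y of cup4 in the frame of caddy between -0.1 and 0.1 m and z of cup4 in the frame of caddy between 0 and 0.014 m and contact force between the fingers and cup4 below 0.1 N), for 0.3 s.
4. the scanner's window is held steady, squarely on the label (x of label in the frame of scanner_window between 0.03 and 0.18 m and y of label in the frame of scanner_window between -0.03 and 0.03 m and z of label in the frame of scanner_window between -0.018 and 0.018 m and y of scanner_window in the frame of label below -0.03 m and angle between the x axis of scanner_window and the y axis of label, either way round below 0.35 rad and linear speed of scanner below 0.03 m/s and angular speed of scanner below 0.25 rad/s), for 0.8 s.
At the end, for the whole second after the job is handed in: Caddy released on the pan, within 30 mm of its centre in x and y, turned under 0.2 rad; all cups upright in it, at rest; needle within 8 mm of the 260, 390 or 520 g mark (the cups' net weight); scanner released, flat on its mat, within 50 mm along and 30 mm across of its centre (all of step 3 and (horizontal distance between needle_tip and mark_260 below 0.008 m or horizontal distance between needle_tip and mark_390 below 0.008 m or horizontal distance between needle_tip and mark_520 below 0.008 m) and x of scanner in the frame of scanner_mat between -0.05 and 0.05 m and y of scanner in the frame of scanner_mat between -0.03 and 0.03 m and z of scanner in the frame of scanner_mat between 0 and 0.008 m and angle between scanner's own z axis and vertical below 0.1 rad and linear speed of scanner below 0.02 m/s and contact force between the fingers and scanner below 0.1 N); the robot touches nothing.
It fails at once if a cup is gripped too hard: the two fingers together press on it with more than 45 N (a grip of over 20 N) (contact force between the fingers and cup1 above 45 N or contact force between the fingers and cup2 above 45 N or contact force between the fingers and cup3 above 45 N or contact force between the fingers and cup4 above 45 N).
It fails at once if a cup is let go in the air more than 20 mm above the caddy's floor ((x of cup1 in the frame of caddy between -0.1 and 0.1 m and y of cup1 in the frame of caddy between -0.13 and 0.13 m and z of cup1 in the frame of caddy above 0.028 m and contact force between cup1 and anything else below 0.05 N) or (x of cup2 in the frame of caddy between -0.1 and 0.1 m and y of cup2 in the frame of caddy between -0.13 and 0.13 m and z of cup2 in the frame of caddy above 0.028 m and contact force between cup2 and anything else below 0.05 N) or (x of cup3 in the frame of caddy between -0.1 and 0.1 m and y of cup3 in the frame of caddy between -0.13 and 0.13 m and z of cup3 in the frame of caddy above 0.028 m and contact force between cup3 and anything else below 0.05 N) or (x of cup4 in the frame of caddy between -0.1 and 0.1 m and y of cup4 in the frame of caddy between -0.13 and 0.13 m and z of cup4 in the frame of caddy above 0.028 m and contact force between cup4 and anything else below 0.05 N)).
It fails at once if the saucers, jar or jug are shifted more than 30 mm or tipped ((distance of saucers from where it was at the start of the episode above 0.03 m or angle between saucers's own z axis and vertical above 0.3 rad) or (distance of jar from where it was at the start of the episode above 0.03 m or angle between jar's own z axis and vertical above 0.3 rad) or (distance of jug from where it was at the start of the episode above 0.03 m or angle between jug's own z axis and vertical above 0.3 rad)).
Of cup1, cup2, cup3, cup4 only 2 to 4 are there at a start; the rules pass over those that are not, and their reading is None.
At some moment in a run one of cup1, cup2, cup3, cup4, scanner may be knocked a few centimetres aside while the robot is not near it.
It also fails if it takes over 210 s, if anything falls off the work surface, if the arm or the gripper's body presses on something with over 40 N, if the wrist force passes 120 N, or if a joint passes its speed limit or range.

## Robot

A 6-joint arm with a two-finger parallel gripper is mounted at the origin on the work surface. World frame = base frame: x ahead of the robot, y to its left, z up, the work surface at z = 0. Lengths are in m, angles in rad, forces in N, time in s.
With the tool pointing down it reaches from about 0.35 to 0.85 m from the base axis. Payload 8.1 kg.
Tool frame: the origin (TCP) lies between the finger pads; the fingertips stand 25 mm ahead of it and the grasp point (between the pads) lies 6 mm ahead of it; z points along the fingers, y is the line along which they close (so a half turn about z gives the same grasp; the last joint's range is limited). The gripper opens to 93 mm and grips with 3 to 60 N. Pads are 15 mm wide; open, the fingers measure 128 mm over their backs; the gripper's body (75 mm by 188 mm) begins 65 mm behind the grasp point.
Start: joints at [1.257, 0.13, 1.488, -0, 1.523, -0.085], TCP at [0.136, 0.584, 0.244] pointing down, gripper open.
Joint ranges: [-2.96, 2.96], [-0.89, 2.26], [0.02, 2.5], [-1.34, 4.48], [0, 2.73], [-2.66, 2.66]. Speed limits (rad/s): [2.39, 2.39, 2.79, 3.14, 3.14, 3.14].

## Interface

Orientations are given as a rotation vector (axis times angle).
In Python, from plant import robot gives the robot as it stands.
- The arm moves only by the tool arm_command, never from a script. Its argument "increments" is text: rows parted by semicolons, each of 5 numbers parted by spaces: the closure, from 0 (fully open) to 1 (shut), then the shift along the tool's x, y, z in mm, then the turn about the tool's z in rad. A call has 1 to 5 rows; each row is the pose to reach, as a shift and turn from the pose commanded when the call began, along the tool's axes at that moment; what a row does not reach only later rows make up. A row lasts 1/10 s, in which the tool goes at most 50 mm and 8.59 degrees, less where a joint would pass 70% of its speed; a pose out of reach is approached as far as the arm can. A call with a gripper value outside its range is refused whole. The fingers move at their own pace and stop on an object; "grip_force" is the grip in N (left out, the last holds). Time passes only in rows, so rows that repeat a pose let the fingers close. It gives the time, the measured TCP pose, the force, the opening and the grip force at its end, in the units of the state.
- robot.read_state(): the state, without advancing time (a new reading comes with each control period).
- robot.read_camera(name): name is "side" or "top"; returns the picture (480x640x3 uint8, blue, green, red); there is no depth.
- robot.camera_model(name): a dict with "fx", "fy", "cx", "cy" (pixels), "eye" and "rotation" of the camera in the world. Camera axes: x right, y down, z forward; pixel columns grow to the right and rows downward; lengths in m; the calibration is good to about 2 mm. A picture is of the moment at which its call begins. camera_model takes no time and is no camera call.
- robot.close_job(): hands the job in; it is judged then, once.
The state is a dict: "t": time; "q": joint angles; "dq": joint speeds; "joint_torque": joint torques, N m; "tool_pos": TCP position; "orientation": TCP orientation; "force": force on the tool from outside, world axes, zero at the start; "wrist_torque": the same for the moment, N m; "opening": finger opening in m; "gripper_force": force on a finger pad.
Only numpy, scipy, OpenCV 4.12 (cv2) and the standard library are available. Lean on these libraries where they do the work, as an engineer would, in place of code of your own. Each camera call takes 0.05 s, during which the arm holds its last target. There are 200 camera calls.

## Working session

There is one attempt and no reset: what is moved stays moved. The work goes in short steps, Python scripts to look and compute and a tool call to move; the robot and the scene stay as the last step left them, time stands still between calls to the robot, and variables do not carry over. Pictures are saved under pics/ and viewed, at most 14 in all, crops included, and the job is handed in when it is done.

Besides the shell and the picture viewer there is one more tool, called after ">>>" as name(argument=value, ...) on one line, values as JSON. arm_command: Moves the arm, as the interface text tells. Its arguments: {"type":"object","properties":{"increments":{"type":"string"},"grip_force":{"type":"number"}},"required":["increments"]}

```bash
mkdir -p pics; ls; python3 - <<'E'
from plant import robot
import cv2
for n in("side","top"):
    cv2.imwrite(f"pics/{n}0.png",robot.read_camera(n)); print(robot.camera_model(n))
print(robot.read_state())
E
```

```text
pics
{'fx': 611.6620904982099, 'fy': 611.6620904982099, 'cx': 316.048056146288, 'cy': 231.58039325521548, 'eye': array([-0.31906798, -1.15101105,  0.87200362]), 'rotation': array([-1.99882024,  0.64232784, -0.40804919])}
{'fx': 475.3055642172355, 'fy': 475.3055642172355, 'cx': 323.4611552951605, 'cy': 236.0895199259436, 'eye': array([ 0.42956507, -0.01059369,  1.28615388]), 'rotation': array([-2.19769806,  2.17940944, -0.08766541])}
{'t': 0.1, 'q': array([ 1.25660234e+00,  1.31042073e-01,  1.48923441e+00, -2.13410220e-05,
        1.52298909e+00, -8.53615879e-02]), 'dq': array([ 0.00169064, -0.00227031, -0.00298   ,  0.00067421, -0.00054297,
        0.00063736]), 'joint_torque': array([ 1.01176316e-03, -5.61338496e+01, -4.93094516e+01,  7.70221814e-02,
        2.91367929e-02, -9.28476675e-05]), 'tool_pos': array([0.13591401, 0.58389557, 0.24268317]), 'orientation': array([-3.58628080e-01, -3.12074174e+00,  2.58194360e-03]), 'force': array([-0.08325625, -0.2427193 , -0.78929959]), 'wrist_torque': array([0.03978159, 0.05593917, 0.05933722]), 'gripper_force': 0.0, 'opening': 0.09317146499699563}
```

View pics/top0.png

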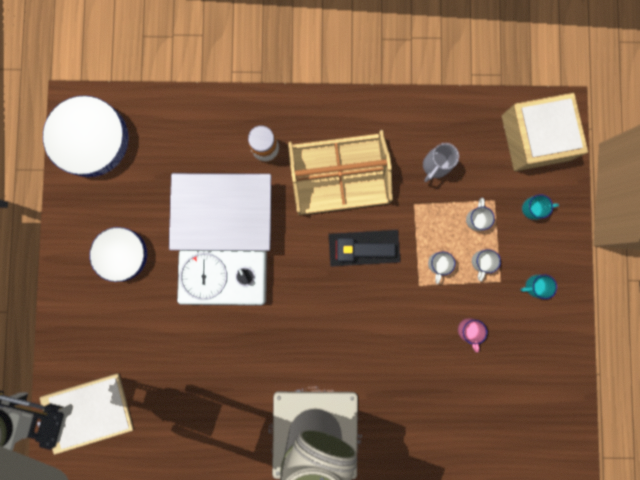

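View pics/side0.png

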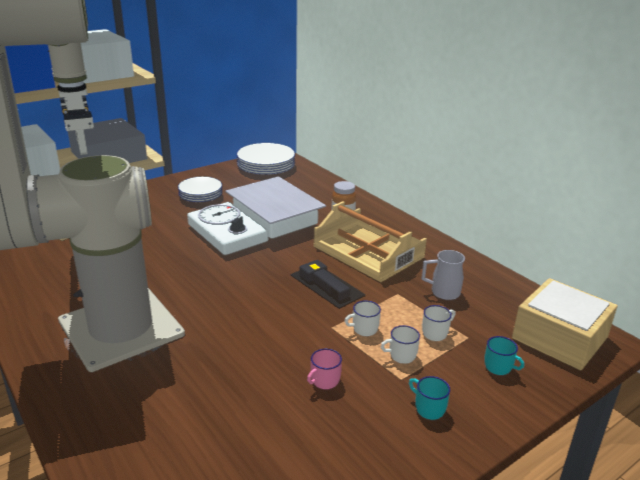

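The overview shows three white cups with a blue rim at top px (442,264), (487,262) and (482,218), all on the cork mat. The look-alikes are teal cups at (540,208) and (543,287) and a pink one at (473,331), all off the mat. The white ones fit the description. Next I'll check enlarged crops.

```bash
cat > h.py <<'E'
import numpy as np, cv2
from scipy.spatial.transform import Rotation as R
from scipy.optimize import least_squares
from plant import robot
def cam(n):
    m=robot.camera_model(n); return m, R.from_rotvec(m['rotation']).as_matrix()
def proj(n,P):
    m,M=cam(n); p=(np.atleast_2d(P)-m['eye'])@M
    return np.c_[m['fx']*p[:,0]/p[:,2]+m['cx'], m['fy']*p[:,1]/p[:,2]+m['cy']]
def ray(n,uv):
    m,M=cam(n); d=M@np.array([(uv[0]-m['cx'])/m['fx'],(uv[1]-m['cy'])/m['fy'],1]); return m['eye'],d
def atz(n,uv,z):
    e,d=ray(n,uv); return e+d*(z-e[2])/d[2]
def tri(a,b):
    "top pixel a, side pixel b -> point"
    f=lambda P: np.r_[proj('top',P)[0]-a, proj('side',P)[0]-b]
    s=least_squares(f,[.5,0,.05]); return s.x, np.abs(s.fun).max()
def crop(n,name,u0,v0,u1,v1,k):
    im=robot.read_camera(n)[v0:v1,u0:u1]
    cv2.imwrite(f'pics/{name}.png',cv2.resize(im,None,fx=k,fy=k,interpolation=cv2.INTER_CUBIC))
def st():
    s=robot.read_state(); M=R.from_rotvec(s['orientation']).as_matrix()
    print('t',round(s['t'],2),'tcp',s['tool_pos'].round(4),'xax',M[:,0].round(3),'yax',M[:,1].round(3),'z',M[:,2].round(3),'F',s['force'].round(1),'op',round(s['opening'],4),'gf',round(s['gripper_force'],1),'q',s['q'].round(2))
    return s,M
def plan(p,yaw=None):
    "shift in tool axes (mm) to put TCP at p; yaw = direction angle of tool x axis mod pi"
    s,M=st(); d=M.T@(np.array(p)-s['tool_pos'])*1000
    a=0
    if yaw is not None:
        a=-(yaw-np.arctan2(M[1,0],M[0,0])); a=(a+np.pi/2)%np.pi-np.pi/2
    print('shift',d.round(1),'turn',round(a,3))
E
python3 - <<'E'
from h import *
crop('top','topA',280,120,510,295,3.4)
crop('side','sideA',290,170,490,380,2.8)
crop('top','topB',165,165,280,310,4)
E
```

```text
(no output)
```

View pics/topA.png

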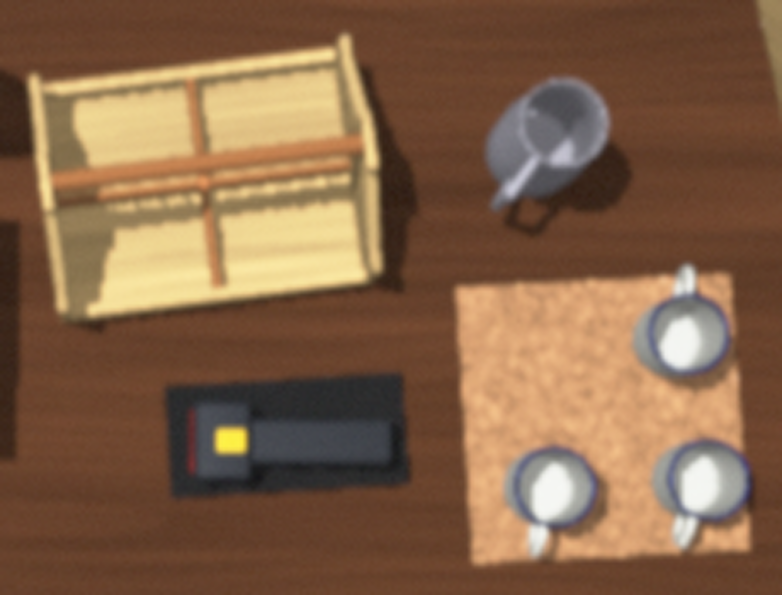

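View pics/sideA.png

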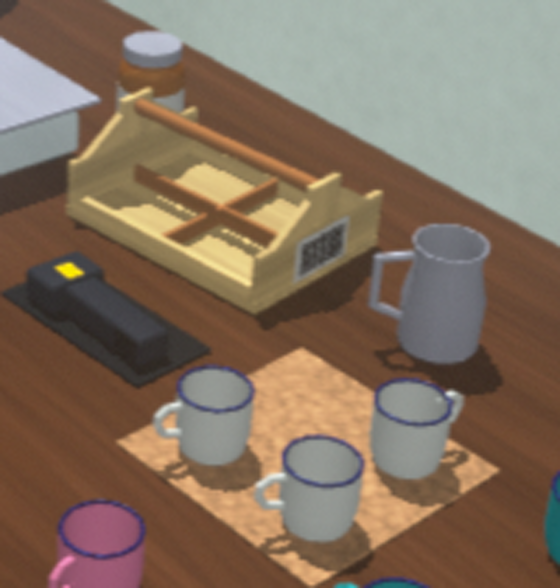

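View pics/topB.png

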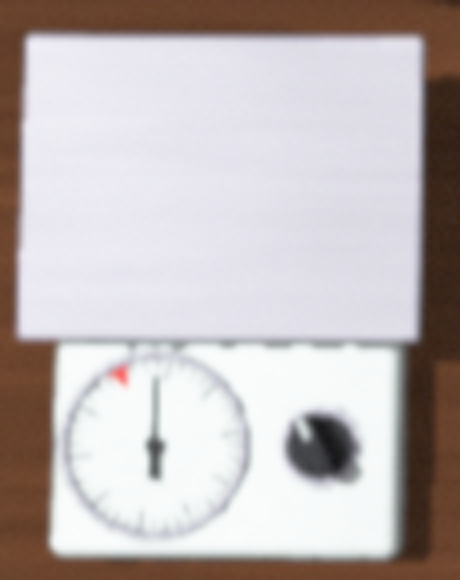

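The crops confirm the three white, blue-rimmed cups, with handles pointing down, down and up in the image. The label is on the caddy's right end. The scanner's red nose points left (+y). The dial's zero wedge sits about 27° counter-clockwise of the needle.

```bash
python3 - <<'E'
from h import *
A=lambda u,v:np.array([280+u/3.4,120+v/3.4]); S=lambda u,v:np.array([290+u/2.8,170+v/2.8]); B=lambda u,v:np.array([165+u/4,165+v/4])
def T(n,a,b):
    p,r=tri(a,b); print(n,p.round(4),'res',round(r,2)); return p
e1=T('dowelL',A(50,181),S(138,103)); e2=T('dowelR',A(362,143),S(312,183)); m=(e1+e2)/2; d=e1-e2
print('handle',m.round(4),'len',np.linalg.norm(d).round(3),'yaw y-axis',np.arctan2(d[1],d[0]).round(3))
for n,a,s,h in(('a',(554,487),(215,389),(538,550)),('b',(709,481),(322,462),(684,545)),('c',(689,335),(412,401),(685,270))):
    T('cup '+n,A(*a),S(*s)); q=atz('top',A(*a),.061); hh=atz('top',A(*h),.04); v=hh-q
    print('  z=.061',q.round(4),'handle yaw',np.arctan2(v[1],v[0]).round(3),np.linalg.norm(v[:2]).round(3))
c=np.array([atz('top',B(*p),.076) for p in((27,36),(423,37),(417,341),(19,339))])
print('pan',c.mean(0).round(4),(c[0]-c[1]).round(4),(c[0]-c[3]).round(4))
T('panR',B(423,37),(323,205)); 
print('dial',atz('top',B(155,443),.046).round(4),'knob disc',atz('top',B(322,447),.06).round(4))
mm=np.array([atz('top',A(*p),.004) for p in((168,387),(403,376),(409,482),(172,496))]); v=mm[0]-mm[1]
print('mat',mm.mean(0).round(4),'yaw',np.arctan2(v[1],v[0]).round(3),np.linalg.norm(v))
n1=atz('top',A(190,441),.019+.002);n2=atz('top',A(391,441),.03); print('scan nose',n1.round(4),'tail',n2.round(4))
T('yellow',A(231,440),S(69,270))
plan([*m[:2],.30],np.arctan2(d[1],d[0]))
E
```

```text
dowelL [0.6732 0.0552 0.0963] res 0.68
dowelR [ 0.7007 -0.175   0.1017] res 1.74
handle [ 0.6869 -0.0599  0.099 ] len 0.232 yaw y-axis 1.69
cup a [ 0.4497 -0.3282  0.0613] res 0.32
  z=.061 [ 0.4505 -0.3288  0.061 ] handle yaw 2.99 0.049
cup b [ 0.4551 -0.4458  0.062 ] res 0.33
  z=.061 [ 0.456  -0.4468  0.061 ] handle yaw 2.888 0.051
cup c [ 0.5663 -0.4319  0.0635] res 0.32
  z=.061 [ 0.5673 -0.4334  0.061 ] handle yaw -0.092 0.054
pan [0.5768 0.244  0.076 ] [-0.0018  0.2542  0.    ] [0.1948 0.001  0.    ]
panR [0.6708 0.12   0.0764] res 2.37
dial [0.4132 0.2896 0.046 ] knob disc [0.4117 0.1792 0.06  ]
mat [ 0.4909 -0.1323  0.004 ] yaw 1.626 0.18758789936476794
scan nose [ 0.4848 -0.0538  0.021 ] tail [ 0.4857 -0.21    0.03  ]
yellow [ 0.4843 -0.0844  0.0353] res 0.41
t 0.25 tcp [0.136  0.5841 0.2431] xax [-0.974  0.227  0.   ] yax [ 0.227  0.974 -0.001] z [-0.    -0.001 -1.   ] F [-0.5 -0.8  0.6] op 0.0929 gf 0.0 q [ 1.26  0.13  1.49 -0.    1.52 -0.09]
shift [-682.6 -502.4  -56.5] turn 1.223
```

```bash
cat >> h.py <<'E'
def seq(p,yaw=None,start=None,step=45,half=0):
    """calls (total shift mm in tool axes, turn) taking the TCP from start=(pos,tool x yaw) to p"""
    if start is None:
        s,M=st(); p0=s['tool_pos']; y0=np.arctan2(M[1,0],M[0,0])
    else: p0,y0=np.array(start[0]),start[1]
    d=np.array(p)-p0; a=0 if yaw is None else (yaw-y0+np.pi/2)%np.pi-np.pi/2
    a+=half*np.pi
    n=max(1,int(np.ceil(max(np.linalg.norm(d)*1000/step/5,abs(a)/.7))))
    for k in range(n):
        y=y0+a*k/n; c,s_=np.cos(y),np.sin(y); D=d/n*1000
        print('  call: x %.0f y %.0f z %.0f turn %.3f'%(c*D[0]+s_*D[1], s_*D[0]-c*D[1], -D[2], -a/n))
    return np.array(p),y0+a
E
python3 - <<'E'
from h import *
s=seq([.687,-.06,.25],1.69); seq([.687,-.06,.1],None,s)
E
```

```text
t 0.25 tcp [0.136  0.5841 0.2431] xax [-0.974  0.227  0.   ] yax [ 0.227  0.974 -0.001] z [-0.    -0.001 -1.   ] F [-0.5 -0.8  0.6] op 0.0929 gf 0.0 q [ 1.26  0.13  1.49 -0.    1.52 -0.09]
  call: x -171 y -126 z -2 turn 0.306
  call: x -201 y -68 z -2 turn 0.306
  call: x -212 y -5 z -2 turn 0.306
  call: x -203 y 59 z -2 turn 0.306
  call: x 0 y 0 z 150 turn -0.000
```

>>> arm_command(increments="0 -34 -25 0 0.061; 0 -68 -50 -1 0.122; 0 -103 -76 -1 0.184; 0 -137 -101 -2 0.245; 0 -171 -126 -2 0.306", grip_force=30)

```text
t: 0.75
tool_pos: [0.2748, 0.4216, 0.2458]
orientation: [0.833, 3.029, 0.001]
force: [0.5, -0.7, 0.5]
opening: 0.0929
gripper_force: 0.0
```

>>> arm_command(increments="0 -40 -14 0 0.061; 0 -80 -27 -1 0.122; 0 -121 -41 -1 0.184; 0 -161 -54 -2 0.245; 0 -201 -68 -2 0.306")

```text
t: 1.25
tool_pos: [0.4132, 0.2605, 0.2479]
orientation: [1.286, 2.866, 0.001]
force: [0.1, 0.6, 0.5]
opening: 0.093
gripper_force: 0.0
```

>>> arm_command(increments="0 -42 -1 0 0.061; 0 -85 -2 -1 0.122; 0 -127 -3 -1 0.184; 0 -170 -4 -2 0.245; 0 -212 -5 -2 0.306")

```text
t: 1.75
tool_pos: [0.551, 0.099, 0.2498]
orientation: [1.708, 2.637, 0.0]
force: [1.0, 1.9, -0.3]
opening: 0.0929
gripper_force: 0.0
```

>>> arm_command(increments="0 -41 12 0 0.061; 0 -81 24 -1 0.122; 0 -122 35 -1 0.184; 0 -162 47 -2 0.245; 0 -203 59 -2 0.306")

```text
t: 2.25
tool_pos: [0.6882, -0.0615, 0.2516]
orientation: [-2.09, -2.346, -0.0]
force: [0.9, 0.3, -0.7]
opening: 0.0929
gripper_force: 0.0
```

```bash
python3 - <<'E'
from h import *
seq([.687,-.06,.1],1.69)
E
```

```text
t 2.25 tcp [ 0.6882 -0.0615  0.2516] xax [-0.115  0.993  0.   ] yax [0.993 0.115 0.   ] z [ 0.  0. -1.] F [ 0.9  0.3 -0.7] op 0.0929 gf 0.0 q [-0.16  0.37  1.19  0.    1.58 -0.28]
  call: x 2 y -1 z 152 turn -0.004
```

>>> arm_command(increments="0 2 -1 38 0; 0 2 -1 76 0; 0 2 -1 114 0; 0 2 -1 142 0; 0 2 -1 150 0")

```text
t: 2.75
tool_pos: [0.683, -0.0579, 0.0964]
orientation: [-2.082, -2.344, 0.006]
force: [0.9, 0.4, 0.5]
opening: 0.0931
gripper_force: 0.0
```

>>> arm_command(increments="1 0 0 0 0; 1 0 0 0 0; 1 0 0 0 0; 1 0 0 0 0; 1 0 0 0 0")

```text
t: 3.25
tool_pos: [0.6868, -0.0584, 0.1031]
orientation: [2.085, 2.347, 0.002]
force: [-0.8, 0.6, -0.3]
opening: 0.0574
gripper_force: 0.0
```

>>> arm_command(increments="1 0 0 0 0; 1 0 0 0 0; 1 0 0 0 0; 1 0 0 -10 0; 1 0 0 -30 0")

```text
t: 3.75
tool_pos: [0.6847, -0.058, 0.1301]
orientation: [-2.084, -2.346, 0.003]
force: [-0.4, -0.6, -0.7]
opening: 0.0178
gripper_force: 0.0
```

```bash
python3 - <<'E'
from h import *
st()
crop('side','side1',290,120,490,300,3)
E
```

```text
t 3.75 tcp [ 0.6847 -0.058   0.1301] xax [-0.118  0.993  0.001] yax [ 0.993  0.118 -0.004] z [-0.004  0.001 -1.   ] F [-0.4 -0.6 -0.7] op 0.0178 gf 0.0 q [-0.16  0.44  1.33  0.    1.38 -0.28]
```

View pics/side1.png

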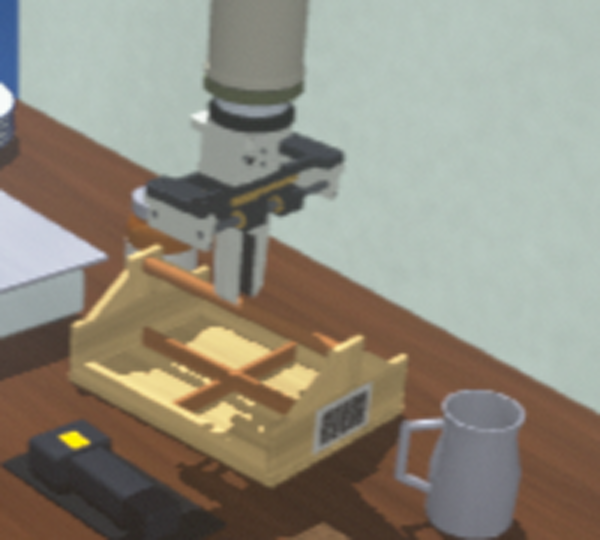

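The fingers were still closing (17.8 mm) when I lifted, so the dowel was not gripped. I'll reopen, go down and close for longer.

>>> arm_command(increments="0.4 0 0 0 0; 0.4 0 0 0 0; 0.4 0 0 0 0; 0.4 0 0 0 0; 0.4 0 0 0 0")

```text
t: 4.3
tool_pos: [0.6856, -0.0582, 0.1308]
orientation: [-2.086, -2.348, 0.001]
force: [0.3, 0.2, 0.3]
opening: 0.0492
gripper_force: 0.0
```

>>> arm_command(increments="0.4 0 0 15 0; 0.4 0 0 30 0; 0.4 0 0 30 0; 1 0 0 30 0; 1 0 0 30 0")

```text
t: 4.8
tool_pos: [0.6862, -0.0583, 0.1017]
orientation: [2.087, 2.348, 0.0]
force: [0.5, -0.7, -0.3]
opening: 0.0441
gripper_force: 0.0
```

>>> arm_command(increments="1 0 0 0 0; 1 0 0 0 0; 1 0 0 0 0; 1 0 0 0 0; 1 0 0 0 0")

```text
t: 5.3
tool_pos: [0.6863, -0.0583, 0.1021]
orientation: [2.086, 2.348, 0.001]
force: [-0.2, -0.0, 1.3]
opening: 0.015
gripper_force: 30.0
```

>>> arm_command(increments="1 0 0 0 0; 1 0 0 0 0; 1 0 0 0 0; 1 0 0 0 0; 1 0 0 0 0")

```text
t: 5.8
tool_pos: [0.6863, -0.0583, 0.1021]
orientation: [2.086, 2.348, 0.001]
force: [1.4, -0.3, 5.0]
opening: 0.0152
gripper_force: 30.0
```

>>> arm_command(increments="1 0 0 -20 0; 1 0 0 -50 0; 1 0 0 -85 0; 1 0 0 -120 0; 1 0 0 -140 0")

```text
t: 6.3
tool_pos: [0.6862, -0.0583, 0.2439]
orientation: [2.086, 2.348, 0.001]
force: [-0.1, 0.2, -2.6]
opening: 0.0151
gripper_force: 30.0
```

```bash
python3 - <<'E'
from h import *
s=seq([.577,.246,.245],1.577,step=32); seq([.577,.246,.174],None,s)
E
```

```text
t 6.3 tcp [ 0.6862 -0.0583  0.2439] xax [-0.118  0.993 -0.   ] yax [0.993 0.118 0.001] z [ 0.001 -0.    -1.   ] F [-0.1  0.2 -2.6] op 0.0151 gf 30.0 q [-0.16  0.37  1.21 -0.    1.56 -0.28]
  call: x 105 y -24 z -0 turn 0.037
  call: x 104 y -28 z -0 turn 0.037
  call: x 103 y -32 z -0 turn 0.037
  call: x 0 y 0 z 71 turn -0.000
```

>>> arm_command(increments="1 21 -5 0 0.007; 1 42 -10 0 0.015; 1 63 -14 0 0.022; 1 84 -19 0 0.03; 1 105 -24 0 0.037")

```text
t: 6.8
tool_pos: [0.6485, 0.0439, 0.2398]
orientation: [-2.129, -2.307, 0.003]
force: [-0.2, -0.2, -3.6]
opening: 0.0149
gripper_force: 30.0
```

>>> arm_command(increments="1 21 -6 0 0.007; 1 42 -11 0 0.015; 1 63 -17 0 0.022; 1 84 -22 0 0.03; 1 104 -28 0 0.037")

```text
t: 7.3
tool_pos: [0.6122, 0.1453, 0.2399]
orientation: [-2.171, -2.268, 0.004]
force: [0.3, 0.4, -2.5]
opening: 0.0152
gripper_force: 30.0
```

>>> arm_command(increments="1 21 -6 0 0.007; 1 42 -13 0 0.015; 1 70 -22 0 0.022; 1 90 -28 0 0.03; 1 103 -32 0 0.037")

```text
t: 7.8
tool_pos: [0.5755, 0.2472, 0.24]
orientation: [-2.212, -2.229, 0.004]
force: [0.4, -0.1, -3.7]
opening: 0.0152
gripper_force: 30.0
```

>>> arm_command(increments="1 0 0 10 0; 1 0 0 25 0; 1 0 0 40 0; 1 0 0 54 0; 1 0 0 60 0")

```text
t: 8.3
tool_pos: [0.5759, 0.2448, 0.1782]
orientation: [-2.214, -2.227, 0.006]
force: [-2.1, -0.0, -1.2]
opening: 0.0149
gripper_force: 30.0
```

>>> arm_command(increments="1 0 0 2 0; 1 0 0 4 0; 1 0 0 6 0; 1 0 0 8 0; 1 0 0 8 0")

```text
t: 8.8
tool_pos: [0.5776, 0.2461, 0.1744]
orientation: [2.213, 2.229, 0.002]
force: [-0.4, -1.1, -0.0]
opening: 0.015
gripper_force: 30.0
```

Force has gone from −3 to 0, so the caddy's weight is resting on the pan. I'll open and rise.

>>> arm_command(increments="0.5 0 0 0 0; 0.5 0 0 0 0; 0.5 0 0 0 0; 0.5 0 0 0 0; 0.5 0 0 0 0")

```text
t: 9.3
tool_pos: [0.577, 0.2461, 0.1736]
orientation: [-2.214, -2.229, -0.0]
force: [0.5, 0.3, 0.4]
opening: 0.0458
gripper_force: 0.0
```

>>> arm_command(increments="0.5 0 0 -30 0; 0.5 0 0 -60 0; 0.5 0 0 -100 0; 0.5 0 0 -130 0; 0.5 0 0 -140 0")

```text
t: 9.8
tool_pos: [0.5784, 0.2466, 0.3185]
orientation: [2.211, 2.227, 0.009]
force: [0.6, -0.9, 0.1]
opening: 0.0463
gripper_force: 0.0
```

>>> arm_command(increments="0.4 0 -40 0 0; 0.4 0 -80 0 0; 0.4 0 -110 0 0; 0.4 -50 -120 0 0; 0.4 -80 -120 0 0")

```text
t: 10.3
tool_pos: [0.4556, 0.1646, 0.3126]
orientation: [-2.21, -2.232, 0.002]
force: [1.2, 0.4, 1.2]
opening: 0.056
gripper_force: 0.0
```

```bash
python3 - <<'E'
from h import *
st()
crop('top','top2',165,165,280,310,4)
im=robot.read_camera('side'); cv2.imwrite('pics/side2.png',cv2.resize(im[150:270,180:360],None,fx=4.4,fy=4.4,interpolation=cv2.INTER_CUBIC))
E
```

```text
t 10.3 tcp [0.4556 0.1646 0.3126] xax [-0.01   1.    -0.001] yax [ 1.     0.01  -0.001] z [-0.001 -0.001 -1.   ] F [1.2 0.4 1.2] op 0.056 gf 0.0 q [ 0.24 -0.2   1.69 -0.    1.66  0.23]
```

View pics/top2.png

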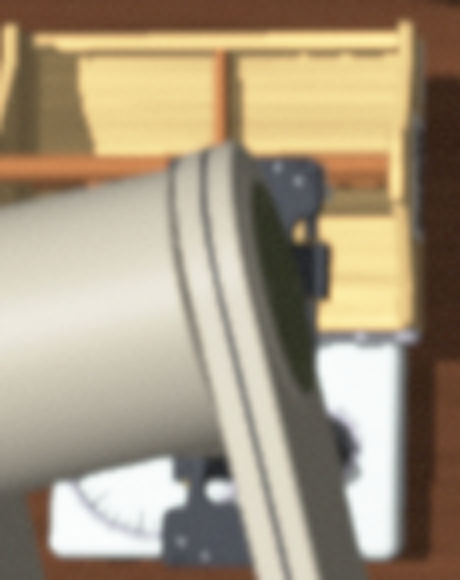

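The arm hides the dial in the top view. The caddy's right end is visible at its place on the pan. I'll move aside and measure the dial in code.

>>> arm_command(increments="0.4 -45 0 0 0; 0.4 -90 0 0 0; 0.4 -135 0 0 0; 0.4 -180 0 0 0; 0.4 -220 0 0 0")

```text
t: 10.9
tool_pos: [0.4589, -0.0563, 0.3128]
orientation: [-2.213, -2.228, 0.0]
force: [0.7, 0.2, 0.1]
opening: 0.0555
gripper_force: 0.0
```

```bash
cat >> h.py <<'E'
def dial(im,c=(.412,.289),z=.048):
    "world angles (ccw from +x) of red wedge and needle, from a polar sampling of the top picture"
    hsv=cv2.cvtColor(im,cv2.COLOR_BGR2HSV).astype(int); g=im.sum(2).astype(float)/3
    th=np.radians(np.arange(-180,180,.5)); 
    def samp(ch,r): 
        p=proj('top',np.c_[c[0]+r*np.cos(th),c[1]+r*np.sin(th),np.full(len(th),z)]).astype(np.float32)
        return cv2.remap(ch.astype(np.float32),p[:,0].reshape(1,-1),p[:,1].reshape(1,-1),cv2.INTER_LINEAR)[0]
    red=sum(samp(im[...,2].astype(float)-im[...,1],r) for r in(.04,.044,.047)); red=np.clip(red-red.max()*.4,0,None)
    nd=sum(samp(255-g,r) for r in(.02,.024,.028,.032)); nd=np.clip(nd-nd.max()*.6,0,None)
    f=lambda w: np.angle((w*np.exp(1j*th)).sum())
    return f(red),f(nd),red.max(),nd.max()
E
python3 - <<'E'
from h import *
st()
im=robot.read_camera('top'); r=dial(im); print(r,'diff(red-needle)',r[0]-r[1])
sd=robot.read_camera('side')
a=cv2.resize(im[165:310,165:285],None,fx=4,fy=4,interpolation=cv2.INTER_CUBIC)
k=cv2.resize(im[260:292,228:262],None,fx=9.4,fy=9.4,interpolation=cv2.INTER_CUBIC); b=cv2.resize(sd[150:270,200:330],(319,290))
o=np.zeros((580,800,3),np.uint8); o[:,:480]=a; o[:k.shape[0],480:480+k.shape[1]]=k[:,:320]; o[580-280:,480:799]=b[:280]; cv2.imwrite('pics/c1.png',o)
E
```

```text
t 10.9 tcp [ 0.4589 -0.0563  0.3128] xax [-0.007  1.     0.   ] yax [ 1.     0.007 -0.001] z [-0.001  0.    -1.   ] F [0.7 0.2 0.1] op 0.0555 gf 0.0 q [-0.23 -0.27  1.74  0.    1.67 -0.24]
(np.float64(0.4908111749584769), np.float64(-1.0071109886706018), np.float32(61.555077), np.float32(102.02083)) diff(red-needle) 1.4979221636290787
```

View pics/c1.png

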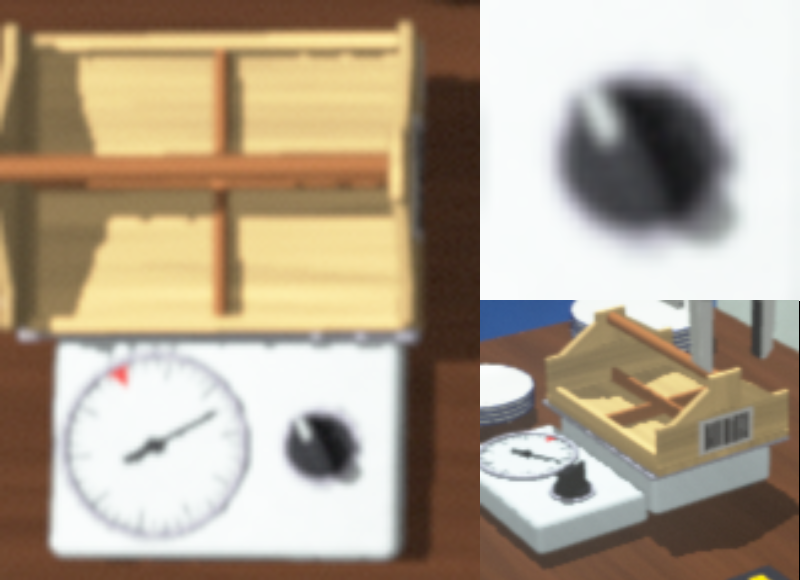

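Caddy sits centred and square with its label to the right. Knob bar's white line is at about 0.52 rad from +x. I'll approach it with the tool x at 0.52+π so there is wrist room for a clockwise turn.

```bash
python3 - <<'E'
from h import *
s=seq([.412,.1805,.16],.52,half=1); print(s)
E
```

```text
t 11.0 tcp [ 0.4589 -0.0584  0.3125] xax [-0.002  1.    -0.001] yax [ 1.     0.002 -0.001] z [-0.001 -0.001 -1.   ] F [ 0.3  1.  -0.3] op 0.0561 gf 0.0 q [-0.24 -0.26  1.74 -0.    1.67 -0.24]
  call: x 80 y -15 z 51 turn -0.696
  call: x 71 y 39 z 51 turn -0.696
  call: x 29 y 76 z 51 turn -0.696
(array([0.412 , 0.1805, 0.16  ]), np.float64(3.6615926535897927))
```

>>> arm_command(increments="0.4 16 -3 10 -0.139; 0.4 32 -6 20 -0.278; 0.4 48 -9 31 -0.418; 0.4 64 -12 41 -0.557; 0.4 80 -15 51 -0.696")

```text
t: 11.5
tool_pos: [0.4432, 0.027, 0.2614]
orientation: [-1.311, -2.853, -0.0]
force: [-0.2, -0.4, 0.1]
opening: 0.0559
gripper_force: 0.0
```

>>> arm_command(increments="0.4 14 8 10 -0.139; 0.4 28 16 20 -0.278; 0.4 43 23 31 -0.418; 0.4 57 31 41 -0.557; 0.4 71 39 51 -0.696")

```text
t: 12.0
tool_pos: [0.4267, 0.1064, 0.2104]
orientation: [-0.259, -3.13, -0.001]
force: [0.3, -0.9, -0.1]
opening: 0.0559
gripper_force: 0.0
```

>>> arm_command(increments="0.4 6 15 10 -0.139; 0.4 12 30 20 -0.278; 0.4 17 46 31 -0.418; 0.4 23 61 41 -0.557; 0.4 29 76 51 -0.696")

```text
t: 12.5
tool_pos: [0.4108, 0.1861, 0.1594]
orientation: [0.823, -3.031, -0.001]
force: [0.4, -0.4, -0.7]
opening: 0.0556
gripper_force: 0.0
```

>>> arm_command(increments="0.4 0 0 0 0; 0.4 0 0 0 0")

```text
t: 12.7
tool_pos: [0.4112, 0.1849, 0.1602]
orientation: [0.811, -3.034, 0.0]
force: [0.3, 0.4, 0.3]
opening: 0.0558
gripper_force: 0.0
```

```bash
python3 - <<'E'
from h import *
s=seq([.412,.1805,.083],.52)
E
```

```text
t 12.7 tcp [0.4112 0.1849 0.1602] xax [-0.867 -0.499  0.001] yax [-0.499  0.867  0.   ] z [-0.001 -0.    -1.   ] F [0.3 0.4 0.3] op 0.0558 gf 0.0 q [ 0.31 -0.23  1.99  0.    1.38 -1.78]
  call: x 2 y -4 z 77 turn 0.002
```

>>> arm_command(increments="0.4 2 -4 0 0; 0.4 2 -4 30 0; 0.4 2 -4 60 0; 0.4 2 -4 75 0; 0.4 2 -4 77 0", grip_force=15)

```text
t: 13.2
tool_pos: [0.4109, 0.1786, 0.0819]
orientation: [0.809, -3.032, 0.0]
force: [0.2, -0.7, 0.3]
opening: 0.0561
gripper_force: 0.0
```

>>> arm_command(increments="1 0 0 0 0; 1 0 0 0 0; 1 0 0 0 0; 1 0 0 0 0; 1 0 0 0 0")

```text
t: 13.7
tool_pos: [0.4117, 0.181, 0.0844]
orientation: [0.814, -3.034, -0.004]
force: [-11.6, 16.5, 9.3]
opening: 0.0205
gripper_force: 10.3
```

>>> arm_command(increments="1 0 0 0 0; 1 0 0 0 0; 1 0 0 0 0; 1 0 0 0 0; 1 0 0 0 0")

```text
t: 14.2
tool_pos: [0.4102, 0.1838, 0.0844]
orientation: [0.815, -3.032, -0.012]
force: [-14.3, 19.1, 9.8]
opening: 0.0141
gripper_force: 15.0
```

Bar is gripped (14 mm), but the side force shows the knob centre is about 3 mm off along tool y. I'll relieve that first.

>>> arm_command(increments="1 0 2 0 0; 1 0 3 0 0; 1 0 3 0 0")

```text
t: 14.5
tool_pos: [0.41, 0.1841, 0.0844]
orientation: [0.815, -3.034, -0.004]
force: [-6.3, 6.1, 6.6]
opening: 0.0139
gripper_force: 15.0
```

>>> arm_command(increments="1 0 1 -1 0.13; 1 0 1 -1 0.26; 1 0 1 -1 0.39; 1 0 1 -1 0.52; 1 0 1 -1 0.6")

```text
t: 15.0
tool_pos: [0.4096, 0.1854, 0.0845]
orientation: [-0.127, -3.139, -0.006]
force: [-0.1, 12.1, -6.1]
opening: 0.0138
gripper_force: 15.0
```

```bash
python3 - <<'E'
from h import *
s,M=st(); print(M.T@s['force'])
E
```

```text
t 15.0 tcp [0.4096 0.1854 0.0845] xax [-0.997  0.081  0.001] yax [0.081 0.997 0.004] z [-0.     0.004 -1.   ] F [-0.1 12.1 -6.1] op 0.0138 gf 15.0 q [ 0.31 -0.14  2.06  0.    1.22 -1.18]
[ 1.07483358 12.01831419  6.14242305]
```

>>> arm_command(increments="1 0 1.5 0 0.13; 1 0 1.5 0 0.26; 1 0 1.5 0 0.39; 1 0 1.5 0 0.52; 1 0 1.5 0 0.6")

```text
t: 15.5
tool_pos: [0.4101, 0.1868, 0.0845]
orientation: [-1.048, -2.961, -0.006]
force: [1.8, 12.0, -7.4]
opening: 0.0139
gripper_force: 15.0
```

```bash
python3 - <<'E'
from h import *
s,M=st(); print(M.T@s['force'])
E
```

```text
t 15.5 tcp [0.4101 0.1868 0.0845] xax [-0.777  0.629  0.002] yax [0.629 0.777 0.003] z [ 0.     0.004 -1.   ] F [ 1.8 12.  -7.4] op 0.0139 gf 15.0 q [ 0.31 -0.14  2.06  0.    1.22 -0.58]
[ 6.12297774 10.4023985   7.44204583]
```

>>> arm_command(increments="1 1 1 0 0.1; 1 1 1 0 0.2; 1 1 1 0 0.3; 1 1 1 0 0.32; 1 1 1 0 0.32")

```text
t: 16.0
tool_pos: [0.4106, 0.1874, 0.0845]
orientation: [1.501, 2.759, 0.005]
force: [6.1, 8.6, -10.0]
opening: 0.0138
gripper_force: 15.0
```

>>> arm_command(increments="0.4 0 0 0 0; 0.4 0 0 0 0; 0.4 0 0 0 0; 0.4 0 0 0 0; 0.4 0 0 0 0")

```text
t: 16.5
tool_pos: [0.4101, 0.1862, 0.0847]
orientation: [1.5, 2.76, 0.0]
force: [-0.3, -0.0, 0.2]
opening: 0.0495
gripper_force: 0.0
```

>>> arm_command(increments="0.4 0 0 -30 0; 0.4 0 0 -60 0; 0.4 0 0 -90 0; 0.4 0 0 -90 0")

```text
t: 16.9
tool_pos: [0.4127, 0.1871, 0.1795]
orientation: [1.498, 2.755, 0.009]
force: [1.2, 0.6, 0.8]
opening: 0.0559
gripper_force: 0.0
```

```bash
python3 - <<'E'
from h import *
s=seq([.412,-.05,.175])
E
```

```text
t 16.9 tcp [0.4127 0.1871 0.1795] xax [-0.544  0.839 -0.002] yax [0.839 0.544 0.008] z [ 0.007  0.002 -1.   ] F [1.2 0.6 0.8] op 0.0559 gf 0.0 q [ 0.31 -0.25  1.97 -0.    1.41 -0.26]
  call: x -99 y -65 z 2 turn -0.000
  call: x -99 y -65 z 2 turn -0.000
```

>>> arm_command(increments="0.4 -22 -14 0 0; 0.4 -44 -28 0 0; 0.4 -66 -43 0 0; 0.4 -88 -57 0 0; 0.4 -110 -71 0 0")

```text
t: 17.4
tool_pos: [0.4098, 0.0543, 0.1739]
orientation: [-1.5, -2.76, 0.001]
force: [1.1, 0.1, -0.2]
opening: 0.0561
gripper_force: 0.0
```

>>> arm_command(increments="0.4 -20 -13 -20 0; 0.4 -40 -26 -40 0; 0.4 -60 -39 -60 0; 0.4 -80 -52 -80 0; 0.4 -90 -59 -100 0")

```text
t: 17.9
tool_pos: [0.4093, -0.0539, 0.2746]
orientation: [-1.502, -2.759, 0.001]
force: [0.8, -0.0, -0.5]
opening: 0.056
gripper_force: 0.0
```

```bash
python3 - <<'E'
from h import *
st()
im=robot.read_camera('top'); r=dial(im); print(r,'diff(red-needle)',r[0]-r[1])
k=cv2.resize(im[248:308,170:270],None,fx=8,fy=8,interpolation=cv2.INTER_CUBIC); cv2.imwrite('pics/c2.png',k)
E
```

```text
t 17.9 tcp [ 0.4093 -0.0539  0.2746] xax [-0.543  0.84   0.   ] yax [ 0.84   0.543 -0.001] z [-0.001 -0.    -1.   ] F [ 0.8 -0.  -0.5] op 0.056 gf 0.0 q [-0.25 -0.41  1.92 -0.    1.63 -0.83]
(np.float64(-0.9628953836543462), np.float64(-1.0060150706739872), np.float32(123.82324), np.float32(101.80937)) diff(red-needle) 0.04311968701964097
```

View pics/c2.png

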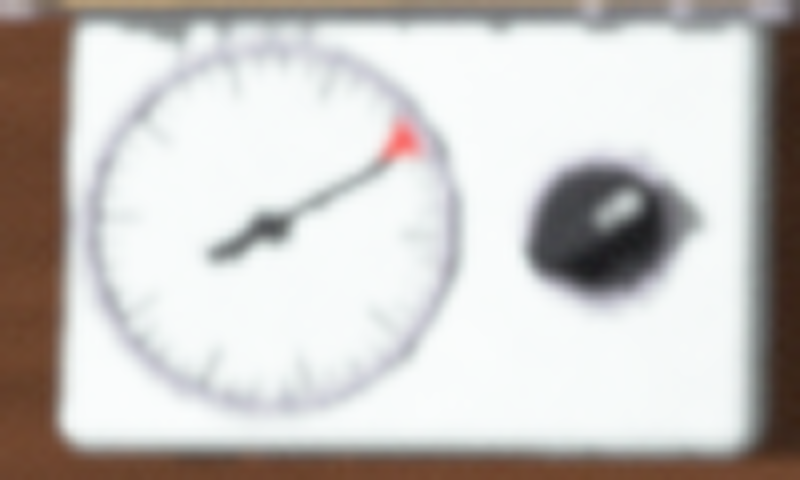

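The needle lies on the red wedge (tip about px (393,155), wedge (403,142)). From the bold ticks the offset is about 0.04 rad, or 2 mm, so tare is done. Next are the cups, after a template check that nothing was knocked.

```bash
cat >> h.py <<'E'
PX={'a':(442.9,263.2),'b':(488.5,261.5),'c':(482.6,218.5),'scan':(365,249.7)}
def moved(names,im=None):
    "pixel shift of each item since top0.png"
    im=robot.read_camera('top') if im is None else im; ref=cv2.imread('pics/top0.png')
    for n in names:
        u,v=map(int,PX[n]); h=(38,20) if n=='scan' else (14,20)
        T=ref[v-h[1]:v+h[1],u-h[0]:u+h[0]]; w=30
        r=cv2.matchTemplate(im[v-h[1]-w:v+h[1]+w,u-h[0]-w:u+h[0]+w],T,cv2.TM_CCOEFF_NORMED); _,mx,_,l=cv2.minMaxLoc(r)
        print(n,'shift px',l[0]-w,l[1]-w,'score',round(mx,3))
E
python3 - <<'E'
from h import *
moved(['a','b','c','scan'])
s=seq([.450,-.328,.17],2.99); print(s)
E
```

```text
a shift px 0 0 score 1.0
b shift px -5 16 score 0.727
c shift px 0 0 score 1.0
scan shift px 0 -1 score 0.268
t 18.0 tcp [ 0.4108 -0.0539  0.2768] xax [-0.542  0.84  -0.003] yax [0.84  0.542 0.002] z [ 0.004 -0.001 -1.   ] F [0.1 0.1 0.3] op 0.0557 gf 0.0 q [-0.25 -0.41  1.92 -0.    1.63 -0.83]
  call: x -126 y -58 z 53 turn -0.423
  call: x -91 y -104 z 53 turn -0.423
(array([ 0.45 , -0.328,  0.17 ]), np.float64(2.99))
```

Cup b has been knocked to around px (483,277), while a and c are unchanged. I'll take cup a first.

>>> arm_command(increments="0 -25 -12 11 -0.085; 0 -50 -23 21 -0.169; 0 -76 -35 32 -0.254; 0 -101 -46 42 -0.338; 0 -126 -58 53 -0.423", grip_force=12)

```text
t: 18.5
tool_pos: [0.4293, -0.1896, 0.2194]
orientation: [-0.881, -3.014, -0.001]
force: [0.6, -0.5, -0.1]
opening: 0.0902
gripper_force: 0.0
```

>>> arm_command(increments="0 -18 -21 11 -0.085; 0 -36 -42 21 -0.169; 0 -55 -62 32 -0.254; 0 -73 -83 42 -0.338; 0 -91 -104 53 -0.423")

```text
t: 19.0
tool_pos: [0.4496, -0.326, 0.1663]
orientation: [-0.229, -3.132, -0.002]
force: [1.0, -0.2, -0.2]
opening: 0.0929
gripper_force: 0.0
```

>>> arm_command(increments="0 0 0 0 0; 0 0 0 0 0; 0 0 0 0 0")

```text
t: 19.3
tool_pos: [0.4497, -0.3249, 0.1682]
orientation: [-0.236, -3.132, -0.001]
force: [-0.5, 0.4, -0.4]
opening: 0.0928
gripper_force: 0.0
```

```bash
python3 - <<'E'
from h import *
s=seq([.450,-.328,.054],2.99)
E
```

```text
t 19.3 tcp [ 0.4497 -0.3249  0.1682] xax [-0.989  0.15   0.001] yax [0.15  0.989 0.001] z [-0.     0.001 -1.   ] F [-0.5  0.4 -0.4] op 0.0928 gf 0.0 q [-0.72  0.06  1.7   0.    1.38 -2.14]
  call: x -1 y -3 z 114 turn 0.001
```

>>> arm_command(increments="0 0 -3 30 0; 0 0 -3 60 0; 0 0 -3 90 0; 0 0 -3 110 0; 0 0 -3 114 0")

```text
t: 19.8
tool_pos: [0.448, -0.3267, 0.0522]
orientation: [-0.234, -3.13, -0.004]
force: [0.3, 0.8, -0.3]
opening: 0.0926
gripper_force: 0.0
```

>>> arm_command(increments="1 0 0 0 0; 1 0 0 0 0; 1 0 0 0 0; 1 0 0 0 0; 1 0 0 0 0")

```text
t: 20.3
tool_pos: [0.4499, -0.3296, 0.0558]
orientation: [0.235, 3.131, -0.001]
force: [1.0, 1.6, 5.9]
opening: 0.0617
gripper_force: 12.0
```

>>> arm_command(increments="1 0 0 0 0; 1 0 0 0 0; 1 0 0 0 0; 1 0 0 0 0; 1 0 0 0 0")

```text
t: 20.8
tool_pos: [0.4499, -0.3296, 0.0558]
orientation: [0.235, 3.131, -0.001]
force: [0.1, 3.2, 6.3]
opening: 0.0616
gripper_force: 12.0
```

>>> arm_command(increments="1 0 0 -25 0; 1 0 0 -65 0; 1 0 0 -110 0; 1 0 0 -155 0; 1 0 0 -200 0")

```text
t: 21.3
tool_pos: [0.4488, -0.3291, 0.2563]
orientation: [-0.235, -3.132, -0.0]
force: [0.4, -0.8, -1.5]
opening: 0.0619
gripper_force: 12.0
```

```bash
python3 - <<'E'
from h import *
B=lambda u,v:(165+u/4,165+v/4)
print('divider y=0',atz('top',B(220,60),.106).round(4),atz('top',B(220,300),.106).round(4),'dowel',atz('top',B(220,167),.166).round(4),atz('top',B(388,167),.166).round(4),'rails',atz('top',B(230,42),.106).round(4),atz('top',B(230,324),.106).round(4))
moved(['b','c','scan'])
s=seq([.531,.304,.265],3.14); print(s)
E
```

```text
divider y=0 [0.6535 0.2407 0.106 ] [0.5028 0.2371 0.106 ] dowel [0.578  0.2264 0.166 ] [0.5789 0.127  0.166 ] rails [0.6649 0.2347 0.106 ] [0.4879 0.2306 0.106 ]
b shift px -3 20 score 0.355
c shift px 0 0 score 0.988
scan shift px 0 0 score 0.997
t 21.35 tcp [ 0.4513 -0.3313  0.2658] xax [-0.989  0.149 -0.01 ] yax [ 0.149  0.989 -0.006] z [ 0.009 -0.008 -1.   ] F [ 1.8 -0.9  6.3] op 0.0618 gf 12.0 q [-0.72  0.    1.58 -0.    1.55 -2.15]
  call: x 5 y 213 z 0 turn -0.049
  call: x -5 y 213 z 0 turn -0.049
  call: x -16 y 213 z 0 turn -0.049
(array([0.531, 0.304, 0.265]), np.float64(3.14))
```

>>> arm_command(increments="1 1 35 0 -0.01; 1 2 75 0 -0.02; 1 3 120 0 -0.03; 1 4 165 0 -0.04; 1 5 210 0 -0.049")

```text
t: 21.85
tool_pos: [0.4754, -0.1194, 0.2544]
orientation: [0.159, 3.137, -0.0]
force: [0.9, 0.9, -0.9]
opening: 0.0617
gripper_force: 12.0
```

>>> arm_command(increments="1 -1 43 0 -0.01; 1 -2 86 0 -0.02; 1 -3 129 0 -0.03; 1 -4 172 0 -0.04; 1 -5 213 0 -0.049")

```text
t: 22.35
tool_pos: [0.5018, 0.0923, 0.2544]
orientation: [0.081, 3.14, -0.0]
force: [0.7, 0.2, -0.5]
opening: 0.0617
gripper_force: 12.0
```

>>> arm_command(increments="1 -3 44 0 -0.01; 1 -6 88 0 -0.02; 1 -9 132 0 -0.03; 1 -12 176 0 -0.04; 1 -16 206 0 -0.049")

```text
t: 22.85
tool_pos: [0.5282, 0.2982, 0.254]
orientation: [-0.002, -3.141, -0.0]
force: [1.0, -0.5, -1.7]
opening: 0.0615
gripper_force: 12.0
```

>>> arm_command(increments="1 0 4 0 0; 1 0 4 0 0; 1 0 4 0 0")

```text
t: 23.15
tool_pos: [0.5286, 0.2983, 0.2543]
orientation: [-0.006, -3.141, 0.001]
force: [0.1, -1.1, -0.9]
opening: 0.0621
gripper_force: 12.0
```

```bash
python3 - <<'E'
from h import *
s=seq([.5305,.302,.14],3.145); moved(['b','c','scan'])
E
```

```text
t 23.15 tcp [0.5286 0.2983 0.2543] xax [-1.     0.004  0.   ] yax [ 0.004  1.    -0.001] z [-0.    -0.001 -1.   ] F [ 0.1 -1.1 -0.9] op 0.0621 gf 12.0 q [ 0.43  0.15  1.45 -0.    1.54 -1.14]
  call: x -2 y 4 z 114 turn -0.007
b shift px -5 16 score 0.725
c shift px 0 0 score 1.0
scan shift px 0 0 score 0.965
```

>>> arm_command(increments="1 -2 4 20 0; 1 -2 4 45 0; 1 -2 4 75 0; 1 -2 4 100 0; 1 -2 4 112 0")

```text
t: 23.7
tool_pos: [0.5296, 0.3013, 0.1399]
orientation: [-0.007, -3.138, 0.003]
force: [-0.7, -0.9, -1.7]
opening: 0.062
gripper_force: 12.0
```

>>> arm_command(increments="1 0 0 2 0; 1 0 0 4 0; 1 0 0 6 0; 1 0 0 8 0; 1 0 0 8 0")

```text
t: 24.2
tool_pos: [0.531, 0.3036, 0.1352]
orientation: [0.004, 3.141, 0.001]
force: [-0.3, -0.1, -1.0]
opening: 0.0612
gripper_force: 12.0
```

>>> arm_command(increments="1 0 0 1 0; 1 0 0 2 0; 1 0 0 3 0; 1 0 0 3 0; 1 0 0 3 0")

```text
t: 24.7
tool_pos: [0.5309, 0.3036, 0.1319]
orientation: [0.004, 3.141, 0.001]
force: [0.2, -0.2, 0.3]
opening: 0.0618
gripper_force: 12.0
```

>>> arm_command(increments="1 0 0 1 0; 0.25 0 0 1 0; 0.25 0 0 1 0; 0.25 0 0 1 0; 0.25 0 0 1 0")

```text
t: 25.2
tool_pos: [0.5306, 0.3033, 0.1305]
orientation: [-0.004, -3.141, 0.0]
force: [0.3, 0.0, 0.7]
opening: 0.0693
gripper_force: 0.0
```

>>> arm_command(increments="0.25 0 0 -10 0; 0.25 0 0 -40 0; 0.25 0 0 -80 0; 0.25 0 0 -120 0; 0.2 0 0 -130 0")

```text
t: 25.7
tool_pos: [0.5328, 0.3044, 0.2679]
orientation: [0.004, 3.133, 0.006]
force: [0.7, 0.7, 0.3]
opening: 0.0735
gripper_force: 0.0
```

>>> arm_command(increments="0 0 -45 0 0; 0 0 -90 0 0; 0 0 -135 0 0; 0 0 -180 0 0; 0 0 -225 0 0")

```text
t: 26.2
tool_pos: [0.5297, 0.0768, 0.2609]
orientation: [0.004, 3.141, -0.0]
force: [0.3, -0.2, -1.3]
opening: 0.0928
gripper_force: 0.0
```

```bash
python3 - <<'E'
from h import *
im=robot.read_camera('top'); moved(['b','c'],im); sd=robot.read_camera('side')
a=cv2.resize(im[160:310,165:285],None,fx=3.3,fy=3.3,interpolation=cv2.INTER_CUBIC); b=cv2.resize(im[195:310,405:515],None,fx=3.6,fy=3.6,interpolation=cv2.INTER_CUBIC)
c=cv2.resize(sd[290:390,330:480],None,fx=2.6,fy=2.6,interpolation=cv2.INTER_CUBIC)
o=np.zeros((600,800,3),np.uint8)
o[:a.shape[0],:a.shape[1]]=a; o[:b.shape[0]-76,400:400+b.shape[1]]=b[38*0:b.shape[0]-76]; o[340:340+c.shape[0],400:790]=c; cv2.imwrite('pics/c3.png',o); st()
E
```

```text
b shift px -5 16 score 0.726
c shift px 0 0 score 1.0
t 26.3 tcp [0.5301 0.0736 0.261 ] xax [-1.     0.008 -0.   ] yax [ 0.008  1.    -0.002] z [ 0.    -0.002 -1.   ] F [ 0.7  0.5 -0.1] op 0.0933 gf 0.0 q [ 0.04 -0.05  1.64 -0.    1.55 -1.52]
```

View pics/c3.png

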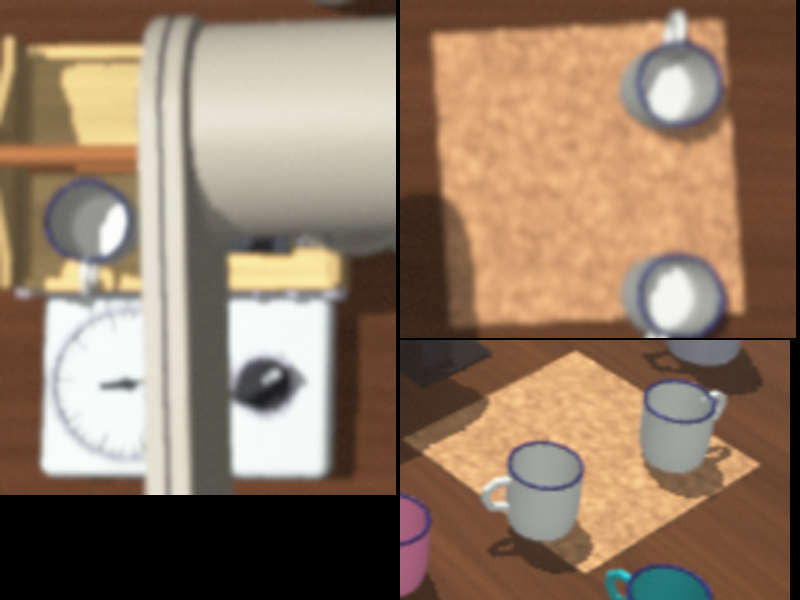

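Cup a stands in the left front compartment, upright with its handle outward. Cup b's rim is now at top px (483.3,277.5) and side px (386.2,338.5). Its handle is cut off in the crop, so I'll find that in code.

```bash
cat >> h.py <<'E'
def handle(c,im,r=(.040,.044,.048,.052),z=.04):
    th=np.radians(np.arange(0,360,2)); g=im.min(2).astype(np.float32); a=0
    for q in r:
        p=proj('top',np.c_[c[0]+q*np.cos(th),c[1]+q*np.sin(th),np.full(len(th),z)]).astype(np.float32)
        a=a+cv2.remap(g,p[:,0].reshape(1,-1),p[:,1].reshape(1,-1),cv2.INTER_LINEAR)[0]
    i=np.argsort(a)[::-1][:10]; return np.angle(np.exp(1j*th[i]).sum()), np.degrees(th[i]),(a[i]/len(r)).astype(int)
E
python3 - <<'E'
from h import *
p,r=tri(np.array([483.3,277.5]),np.array([386.2,338.5])); print(p,r)
h=atz('side',(363.5,349.6),.04); v=h-p; print('side yaw',np.arctan2(v[1],v[0]),np.linalg.norm(v[:2]))
im=robot.read_camera('top'); print(handle(p,im)); print(handle([.4551,-.4458],cv2.imread('pics/top0.png'))); print(handle([.5663,-.4319],im))
seq([p[0],p[1],.17],3.0)
E
```

```text
[ 0.414119   -0.4318053   0.06213203] 0.21417140816816982
side yaw 2.722608647195904 0.048540244532601584
(np.float64(2.72389101497569), array([162., 160., 164., 158., 156., 166., 154., 168., 152.,  14.]), array([190, 188, 184, 183, 174, 167, 160, 141, 140, 127]))
(np.float64(2.775073510670984), array([162., 160., 164., 158., 156., 166., 154., 152., 150., 168.]), array([186, 182, 181, 177, 173, 168, 168, 158, 148, 145]))
(np.float64(-0.1221730476396032), array([350., 352., 348., 354., 356., 358., 346.,   0.,   2., 344.]), array([218, 212, 210, 201, 196, 191, 186, 185, 168, 154]))
t 26.35 tcp [0.5301 0.076  0.261 ] xax [-1.     0.007 -0.   ] yax [ 0.007  1.    -0.   ] z [ 0. -0. -1.] F [-0.4  0.1 -0.6] op 0.0933 gf 0.0 q [ 0.05 -0.05  1.64 -0.    1.55 -1.52]
  call: x 37 y -170 z 30 turn 0.045
  call: x 30 y -171 z 30 turn 0.045
  call: x 22 y -172 z 30 turn 0.045
```

```bash
python3 - <<'E'
from h import *
seq([.4145,-.432,.17],2.8,step=43)
E
```

```text
t 26.35 tcp [0.5301 0.076  0.261 ] xax [-1.     0.007 -0.   ] yax [ 0.007  1.    -0.   ] z [ 0. -0. -1.] F [-0.4  0.1 -0.6] op 0.0933 gf 0.0 q [ 0.05 -0.05  1.64 -0.    1.55 -1.52]
  call: x 37 y -170 z 30 turn 0.111
  call: x 18 y -173 z 30 turn 0.111
  call: x -1 y -174 z 30 turn 0.111
```

>>> arm_command(increments="0 7 -34 6 0.022; 0 15 -68 12 0.044; 0 22 -102 18 0.067; 0 30 -136 24 0.089; 0 37 -170 30 0.111")

```text
t: 26.85
tool_pos: [0.4925, -0.0913, 0.2306]
orientation: [0.178, 3.136, 0.001]
force: [0.6, -0.3, -0.8]
opening: 0.0929
gripper_force: 0.0
```

>>> arm_command(increments="0 4 -35 6 0.022; 0 7 -69 12 0.044; 0 11 -104 18 0.067; 0 14 -138 24 0.089; 0 18 -173 30 0.111")

```text
t: 27.35
tool_pos: [0.4555, -0.2614, 0.2006]
orientation: [0.351, 3.121, 0.001]
force: [-0.0, -0.2, 0.4]
opening: 0.0928
gripper_force: 0.0
```

>>> arm_command(increments="0 0 -35 6 0.022; 0 0 -70 12 0.044; 0 0 -104 18 0.067; 0 -1 -139 24 0.089; 0 -1 -174 30 0.111")

```text
t: 27.85
tool_pos: [0.4182, -0.4315, 0.1705]
orientation: [0.524, 3.097, 0.001]
force: [0.2, -0.1, 0.6]
opening: 0.0929
gripper_force: 0.0
```

>>> arm_command(increments="0 0 0 0 0; 0 0 0 0 0; 0 0 0 0 0")

```text
t: 28.15
tool_pos: [0.4182, -0.4298, 0.1707]
orientation: [0.523, 3.098, 0.001]
force: [-0.2, 0.0, 0.8]
opening: 0.0928
gripper_force: 0.0
```

```bash
python3 - <<'E'
from h import *
seq([.4145,-.432,.054],2.8)
E
```

```text
t 28.15 tcp [ 0.4182 -0.4298  0.1707] xax [-0.945  0.328 -0.   ] yax [0.328 0.945 0.001] z [ 0.     0.001 -1.   ] F [-0.2  0.   0.8] op 0.0928 gf 0.0 q [-0.88  0.17  1.57  0.    1.39 -2.12]
  call: x 3 y -3 z 117 turn 0.007
```

>>> arm_command(increments="0 3 -3 30 0; 0 3 -3 60 0; 0 3 -3 90 0; 0 3 -3 112 0; 0 3 -3 116 0")

```text
t: 28.65
tool_pos: [0.4129, -0.4298, 0.0517]
orientation: [-0.521, -3.094, -0.006]
force: [-0.2, 0.6, -0.5]
opening: 0.0926
gripper_force: 0.0
```

>>> arm_command(increments="1 0 0 0 0; 1 0 0 0 0; 1 0 0 0 0; 1 0 0 0 0; 1 0 0 0 0")

```text
t: 29.15
tool_pos: [0.4141, -0.4335, 0.056]
orientation: [0.525, 3.096, -0.001]
force: [-0.5, 1.6, 6.8]
opening: 0.0616
gripper_force: 12.0
```

>>> arm_command(increments="1 0 0 0 0; 1 0 0 0 0; 1 0 0 0 0; 1 0 0 0 0; 1 0 0 0 0")

```text
t: 29.65
tool_pos: [0.4141, -0.4335, 0.056]
orientation: [0.525, 3.096, -0.001]
force: [0.4, 2.9, 6.8]
opening: 0.0614
gripper_force: 12.0
```

>>> arm_command(increments="1 0 0 -25 0; 1 0 0 -65 0; 1 0 0 -110 0; 1 0 0 -155 0; 1 0 0 -200 0")

```text
t: 30.15
tool_pos: [0.413, -0.4328, 0.2563]
orientation: [-0.525, -3.097, 0.0]
force: [0.1, -0.8, -1.4]
opening: 0.0619
gripper_force: 12.0
```

```bash
python3 - <<'E'
from h import *
seq([.531,.184,.256],3.145)
E
```

```text
t 30.15 tcp [ 0.413  -0.4328  0.2563] xax [-0.944  0.33   0.   ] yax [ 0.33   0.944 -0.   ] z [-0. -0. -1.] F [ 0.1 -0.8 -1.4] op 0.0619 gf 12.0 q [-0.89  0.12  1.48 -0.    1.55 -2.13]
  call: x 31 y 207 z 0 turn -0.113
  call: x 7 y 209 z 0 turn -0.113
  call: x -17 y 209 z 0 turn -0.113
```

>>> arm_command(increments="1 5 35 0 -0.022; 1 11 75 0 -0.045; 1 18 118 0 -0.068; 1 25 162 0 -0.09; 1 31 207 0 -0.113")

```text
t: 30.65
tool_pos: [0.4521, -0.2259, 0.2546]
orientation: [0.349, 3.122, -0.0]
force: [0.8, -0.2, -0.9]
opening: 0.0619
gripper_force: 12.0
```

>>> arm_command(increments="1 1 42 0 -0.022; 1 3 84 0 -0.045; 1 4 126 0 -0.068; 1 6 168 0 -0.09; 1 7 209 0 -0.113")

```text
t: 31.15
tool_pos: [0.4916, -0.0204, 0.2548]
orientation: [0.171, 3.136, -0.0]
force: [0.3, -0.5, -0.6]
opening: 0.0618
gripper_force: 12.0
```

>>> arm_command(increments="1 -4 44 0 -0.022; 1 -7 88 0 -0.045; 1 -11 132 0 -0.068; 1 -14 175 0 -0.09; 1 -17 205 0 -0.113")

```text
t: 31.65
tool_pos: [0.531, 0.1825, 0.2545]
orientation: [-0.008, 3.142, 0.0]
force: [-0.2, 0.1, -2.4]
opening: 0.0619
gripper_force: 12.0
```

>>> arm_command(increments="1 0 3 0 0; 1 0 3 0 0; 1 0 3 0 0")

```text
t: 31.95
tool_pos: [0.531, 0.182, 0.2545]
orientation: [0.004, -3.141, 0.001]
force: [-0.3, 0.3, -0.3]
opening: 0.0615
gripper_force: 12.0
```

```bash
python3 - <<'E'
from h import *
seq([.531,.184,.140],3.145);moved('c')
E
```

```text
t 31.95 tcp [0.531  0.182  0.2545] xax [-1.    -0.002  0.   ] yax [-0.002  1.    -0.001] z [-0.    -0.001 -1.   ] F [-0.3  0.3 -0.3] op 0.0615 gf 12.0 q [ 0.24  0.02  1.58 -0.    1.54 -1.33]
  call: x -0 y 2 z 114 turn -0.001
c shift px 0 0 score 1.0
```

>>> arm_command(increments="1 0 2 20 0; 1 0 2 45 0; 1 0 2 75 0; 1 0 2 102 0; 1 0 2 114 0")

```text
t: 32.5
tool_pos: [0.5295, 0.1832, 0.1378]
orientation: [0.002, -3.138, 0.002]
force: [-1.2, -0.6, -1.4]
opening: 0.0616
gripper_force: 12.0
```

>>> arm_command(increments="1 0 0 3 0; 1 0 0 6 0; 1 0 0 8 0; 1 0 0 9 0; 1 0 0 9 0")

```text
t: 33.0
tool_pos: [0.5316, 0.1851, 0.1324]
orientation: [-0.005, 3.14, 0.0]
force: [-0.7, 0.7, -1.7]
opening: 0.0618
gripper_force: 12.0
```

>>> arm_command(increments="1 0 0 1 0; 1 0 0 2 0; 1 0 0 2 0; 1 0 0 2 0; 1 0 0 2 0")

```text
t: 33.5
tool_pos: [0.5315, 0.1851, 0.13]
orientation: [-0.005, 3.141, 0.0]
force: [2.0, 0.6, 1.3]
opening: 0.0617
gripper_force: 12.0
```

>>> arm_command(increments="1 0 0 0.5 0; 0.25 0 0 0.5 0; 0.25 0 0 0.5 0; 0.25 0 0 0.5 0; 0.25 0 0 0.5 0")

```text
t: 34.0
tool_pos: [0.5309, 0.1849, 0.1289]
orientation: [0.005, -3.141, 0.0]
force: [0.6, 0.3, 0.6]
opening: 0.0697
gripper_force: 0.0
```

>>> arm_command(increments="0.25 0 0 -10 0; 0.25 0 0 -40 0; 0.25 0 0 -80 0; 0.25 0 0 -120 0; 0.2 0 0 -130 0")

```text
t: 34.5
tool_pos: [0.5333, 0.1855, 0.266]
orientation: [-0.005, 3.133, 0.003]
force: [1.6, 0.1, 1.5]
opening: 0.0729
gripper_force: 0.0
```

```bash
python3 - <<'E'
from h import *
moved('c')
seq([.5665,-.432,.17],3.03)
E
```

```text
c shift px 0 0 score 1.0
t 34.55 tcp [0.5332 0.1855 0.2655] xax [-1.    -0.003 -0.008] yax [-0.003  1.     0.002] z [ 0.008  0.002 -1.   ] F [0.6 0.5 1.6] op 0.0738 gf 0.0 q [ 0.24  0.02  1.57 -0.    1.55 -1.33]
  call: x -10 y -206 z 32 turn 0.038
  call: x -18 y -205 z 32 turn 0.038
  call: x -26 y -204 z 32 turn 0.038
```

>>> arm_command(increments="0 -2 -41 6 0.008; 0 -4 -82 12 0.015; 0 -6 -124 18 0.023; 0 -8 -165 24 0.03; 0 -10 -206 30 0.038")

```text
t: 35.05
tool_pos: [0.5409, -0.0225, 0.2278]
orientation: [-0.055, -3.14, -0.0]
force: [0.4, 0.1, -0.6]
opening: 0.0928
gripper_force: 0.0
```

>>> arm_command(increments="0 -4 -41 6 0.008; 0 -7 -82 12 0.015; 0 -11 -123 18 0.023; 0 -14 -164 24 0.03; 0 -18 -205 30 0.038")

```text
t: 35.55
tool_pos: [0.5518, -0.2279, 0.1977]
orientation: [-0.115, -3.138, -0.001]
force: [-0.1, -0.2, 0.1]
opening: 0.0928
gripper_force: 0.0
```

>>> arm_command(increments="0 -5 -41 6 0.008; 0 -10 -82 12 0.015; 0 -16 -123 18 0.023; 0 -21 -164 24 0.03; 0 -26 -204 30 0.038")

```text
t: 36.05
tool_pos: [0.5629, -0.4332, 0.1673]
orientation: [-0.175, -3.135, -0.002]
force: [1.2, -0.5, -0.2]
opening: 0.0927
gripper_force: 0.0
```

>>> arm_command(increments="0 0 0 0 0; 0 0 0 0 0; 0 0 0 0 0")

```text
t: 36.35
tool_pos: [0.5636, -0.4308, 0.1685]
orientation: [-0.173, -3.136, -0.002]
force: [-0.6, 0.7, 0.8]
opening: 0.0929
gripper_force: 0.0
```

```bash
python3 - <<'E'
from h import *
seq([.5665,-.432,.054],3.03)
E
```

```text
t 36.35 tcp [ 0.5636 -0.4308  0.1685] xax [-0.994  0.11   0.001] yax [0.11  0.994 0.001] z [-0.001  0.001 -1.   ] F [-0.6  0.7  0.8] op 0.0929 gf 0.0 q [-0.73  0.47  1.22  0.    1.45 -2.19]
  call: x -3 y -1 z 115 turn 0.001
```

>>> arm_command(increments="0 -3 -1 30 0; 0 -3 -1 60 0; 0 -3 -1 90 0; 0 -3 -1 110 0; 0 -3 -1 114 0")

```text
t: 36.85
tool_pos: [0.5654, -0.4301, 0.052]
orientation: [-0.171, -3.133, -0.005]
force: [0.2, 0.2, 0.1]
opening: 0.0931
gripper_force: 0.0
```

>>> arm_command(increments="1 0 0 0 0; 1 0 0 0 0; 1 0 0 0 0; 1 0 0 0 0; 1 0 0 0 0")

```text
t: 37.35
tool_pos: [0.5673, -0.4335, 0.0567]
orientation: [0.174, 3.135, -0.001]
force: [0.1, 1.6, 4.7]
opening: 0.0616
gripper_force: 12.0
```

>>> arm_command(increments="1 0 0 0 0; 1 0 0 0 0; 1 0 0 0 0; 1 0 0 0 0; 1 0 0 0 0")

```text
t: 37.85
tool_pos: [0.5673, -0.4335, 0.0567]
orientation: [0.174, 3.135, -0.001]
force: [0.1, 2.9, 5.5]
opening: 0.0622
gripper_force: 12.0
```

>>> arm_command(increments="1 0 0 -25 0; 1 0 0 -65 0; 1 0 0 -110 0; 1 0 0 -155 0; 1 0 0 -210 0")

```text
t: 38.35
tool_pos: [0.5658, -0.4329, 0.2607]
orientation: [-0.174, -3.135, -0.002]
force: [0.4, -0.6, -2.0]
opening: 0.0619
gripper_force: 12.0
```

```bash
python3 - <<'E'
from h import *
seq([.6225,.184,.266],3.145)
E
```

```text
t 38.35 tcp [ 0.5658 -0.4329  0.2607] xax [-0.994  0.111  0.002] yax [0.111 0.994 0.001] z [-0.002  0.001 -1.   ] F [ 0.4 -0.6 -2. ] op 0.0619 gf 12.0 q [-0.72  0.44  1.1  -0.    1.61 -2.18]
  call: x 4 y 206 z -2 turn -0.038
  call: x -4 y 206 z -2 turn -0.038
  call: x -12 y 206 z -2 turn -0.038
```

>>> arm_command(increments="1 1 35 0 -0.008; 1 2 75 0 -0.015; 1 3 118 -1 -0.023; 1 4 162 -2 -0.03; 1 4 206 -2 -0.038")

```text
t: 38.85
tool_pos: [0.5851, -0.2266, 0.2622]
orientation: [0.115, 3.139, -0.0]
force: [1.2, 0.2, -0.6]
opening: 0.0619
gripper_force: 12.0
```

>>> arm_command(increments="1 -1 41 0 -0.008; 1 -2 82 0 -0.015; 1 -3 124 -1 -0.023; 1 -4 165 -2 -0.03; 1 -4 206 -2 -0.038")

```text
t: 39.35
tool_pos: [0.6043, -0.0214, 0.2643]
orientation: [0.055, 3.141, -0.0]
force: [1.5, 0.3, -1.7]
opening: 0.0623
gripper_force: 12.0
```

>>> arm_command(increments="1 -3 44 0 -0.008; 1 -6 88 0 -0.015; 1 -9 132 -1 -0.023; 1 -11 175 -2 -0.03; 1 -12 203 -2 -0.038")

```text
t: 39.85
tool_pos: [0.6231, 0.1825, 0.2661]
orientation: [-0.008, 3.142, 0.001]
force: [0.2, -0.3, -1.2]
opening: 0.062
gripper_force: 12.0
```

>>> arm_command(increments="1 0 3 0 0; 1 0 3 0 0; 1 0 3 0 0")

```text
t: 40.15
tool_pos: [0.6234, 0.1815, 0.2659]
orientation: [0.004, -3.141, 0.001]
force: [0.6, 0.8, -1.2]
opening: 0.0616
gripper_force: 12.0
```

```bash
python3 - <<'E'
from h import *
seq([.6225,.184,.140],3.145)
E
```

```text
t 40.15 tcp [0.6234 0.1815 0.2659] xax [-1.    -0.002  0.   ] yax [-0.002  1.    -0.001] z [-0.    -0.001 -1.   ] F [ 0.6  0.8 -1.2] op 0.0616 gf 12.0 q [ 0.2   0.26  1.31 -0.    1.58 -1.37]
  call: x 1 y 3 z 126 turn -0.001
```

>>> arm_command(increments="1 1 3 25 0; 1 1 3 55 0; 1 1 3 85 0; 1 1 3 115 0; 1 1 3 127 0")

```text
t: 40.65
tool_pos: [0.6205, 0.1834, 0.1354]
orientation: [0.002, -3.136, 0.002]
force: [-0.6, -1.2, -1.1]
opening: 0.0619
gripper_force: 12.0
```

>>> arm_command(increments="1 0 0 3 0; 1 0 0 6 0; 1 0 0 8 0; 1 0 0 9 0; 1 0 0 9 0")

```text
t: 41.15
tool_pos: [0.623, 0.1858, 0.1313]
orientation: [-0.005, 3.14, 0.001]
force: [0.2, 0.0, -0.1]
opening: 0.0613
gripper_force: 12.0
```

>>> arm_command(increments="1 0 0 1 0; 1 0 0 2 0; 1 0 0 2 0; 1 0 0 2 0; 1 0 0 2 0")

```text
t: 41.65
tool_pos: [0.6228, 0.1857, 0.1286]
orientation: [-0.005, 3.14, 0.0]
force: [2.4, 0.1, 1.3]
opening: 0.0617
gripper_force: 12.0
```

>>> arm_command(increments="0.25 0 0 0 0; 0.25 0 0 0 0; 0.25 0 0 0 0; 0.25 0 0 0 0; 0.25 0 0 0 0")

```text
t: 42.15
tool_pos: [0.6222, 0.1856, 0.1279]
orientation: [0.005, -3.141, 0.0]
force: [-0.3, 0.1, 0.2]
opening: 0.0696
gripper_force: 0.0
```

>>> arm_command(increments="0.25 0 0 -10 0; 0.25 0 0 -40 0; 0.25 0 0 -80 0; 0.25 0 0 -120 0; 0.2 0 0 -140 0")

```text
t: 42.65
tool_pos: [0.6237, 0.1859, 0.2741]
orientation: [-0.005, 3.135, 0.002]
force: [0.4, -0.4, 1.6]
opening: 0.0731
gripper_force: 0.0
```

>>> arm_command(increments="0.2 0 -45 0 0; 0.2 0 -90 0 0; 0.2 0 -135 0 0; 0.2 0 -180 0 0; 0.2 0 -225 0 0")

```text
t: 43.15
tool_pos: [0.6229, -0.0411, 0.2693]
orientation: [-0.005, 3.14, -0.0]
force: [0.7, 0.2, -0.5]
opening: 0.0746
gripper_force: 0.0
```

>>> arm_command(increments="0.2 0 -45 0 0; 0.2 0 -90 0 0; 0.2 0 -135 0 0; 0.2 0 -180 0 0; 0.2 0 -225 0 0")

```text
t: 43.65
tool_pos: [0.6236, -0.2663, 0.2693]
orientation: [-0.005, 3.141, -0.001]
force: [0.4, 0.1, -0.3]
opening: 0.0745
gripper_force: 0.0
```

>>> arm_command(increments="0.2 0 -40 0 0; 0.2 0 -60 0 0; 0.2 0 -60 0 0")

```text
t: 43.95
tool_pos: [0.6231, -0.3278, 0.2684]
orientation: [-0.001, -3.141, 0.001]
force: [0.2, -0.1, 0.6]
opening: 0.0741
gripper_force: 0.0
```

```bash
python3 - <<'E'
from h import *
st()
im=robot.read_camera('top'); moved(['scan'],im); sd=robot.read_camera('side'); r=dial(im); print(r[:2],'diff',r[0]-r[1])
a=cv2.resize(im[160:310,165:285],None,fx=3.3,fy=3.3,interpolation=cv2.INTER_CUBIC); b=cv2.resize(im[220:280,320:410],None,fx=4.4,fy=4.4,interpolation=cv2.INTER_CUBIC)
c=cv2.resize(sd[150:310,180:370],None,fx=2.08,fy=2.08,interpolation=cv2.INTER_CUBIC)
o=np.zeros((600,800,3),np.uint8)
o[:a.shape[0],:a.shape[1]]=a; o[:b.shape[0],400:400+b.shape[1]]=b; o[265:265+c.shape[0],400:400+c.shape[1]]=c; cv2.imwrite('pics/c4.png',o)
E
```

```text
t 43.95 tcp [ 0.6231 -0.3278  0.2684] xax [-1.     0.001  0.   ] yax [ 0.001  1.    -0.001] z [-0.    -0.001 -1.   ] F [ 0.2 -0.1  0.6] op 0.0741 gf 0.0 q [-0.56  0.41  1.12 -0.    1.62 -2.13]
scan shift px 0 0 score 0.998
(np.float64(-0.9514114882652094), np.float64(-2.302261276271995)) diff 1.3508497880067858
```

View pics/c4.png

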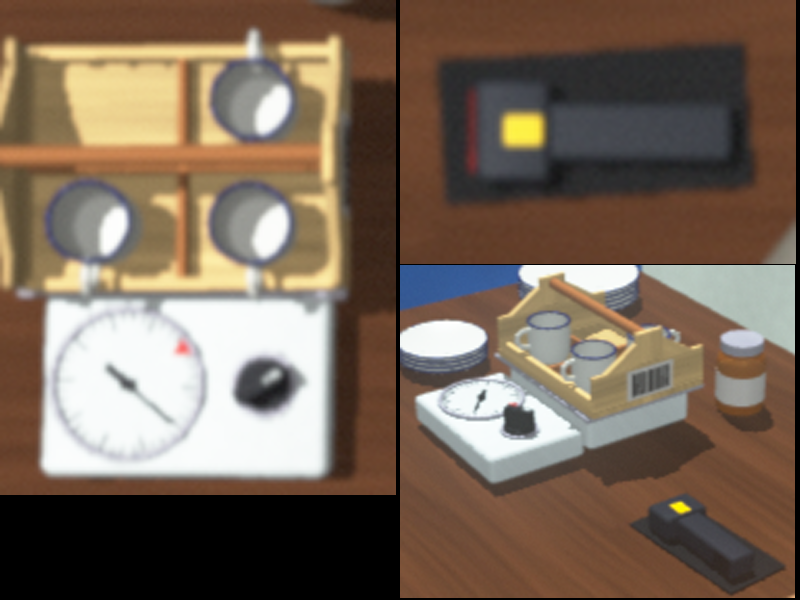

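All three cups stand upright in the caddy. The needle reads about 1.25 rad past zero, against 1.225 for 390 g. The scanner is undisturbed, with its nose at crop px (470,130).

```bash
python3 - <<'E'
from h import *
seq([.485,-.125,.12],1.577)
E
```

```text
t 44.05 tcp [ 0.6239 -0.3244  0.2685] xax [-1.    -0.002 -0.   ] yax [-0.002  1.     0.   ] z [ 0.  0. -1.] F [-0.4  0.3  0.3] op 0.0745 gf 0.0 q [-0.55  0.41  1.12  0.    1.62 -2.13]
  call: x 46 y 67 z 50 turn 0.522
  call: x 73 y 35 z 50 turn 0.522
  call: x 81 y -6 z 50 turn 0.522
```

>>> arm_command(increments="0.2 9 13 10 0.104; 0.2 18 27 20 0.209; 0.2 28 40 30 0.313; 0.2 37 54 40 0.418; 0.2 46 67 50 0.522", grip_force=25)

```text
t: 44.55
tool_pos: [0.5778, -0.2551, 0.2184]
orientation: [0.809, 3.035, 0.0]
force: [-1.3, 0.2, 0.3]
opening: 0.0745
gripper_force: 0.0
```

>>> arm_command(increments="0.2 15 7 10 0.104; 0.2 29 14 20 0.209; 0.2 44 21 30 0.313; 0.2 58 28 40 0.418; 0.2 73 35 50 0.522")

```text
t: 45.05
tool_pos: [0.5316, -0.1887, 0.1684]
orientation: [1.565, 2.723, 0.001]
force: [-0.8, 0.2, 0.1]
opening: 0.0744
gripper_force: 0.0
```

>>> arm_command(increments="0.2 16 -1 10 0.104; 0.2 32 -2 20 0.209; 0.2 49 -4 30 0.313; 0.2 65 -5 40 0.418; 0.2 81 -6 50 0.522")

```text
t: 45.55
tool_pos: [0.4854, -0.122, 0.1184]
orientation: [2.215, 2.227, 0.001]
force: [0.2, 0.7, -0.7]
opening: 0.0745
gripper_force: 0.0
```

>>> arm_command(increments="0.2 0 0 0 0; 0.2 0 0 0 0; 0.2 0 0 0 0")

```text
t: 45.85
tool_pos: [0.4866, -0.1243, 0.1194]
orientation: [2.208, 2.232, 0.001]
force: [0.4, -0.7, -0.3]
opening: 0.0746
gripper_force: 0.0
```

```bash
python3 - <<'E'
from h import *
seq([.485,-.125,.033],1.577)
E
```

```text
t 45.85 tcp [ 0.4866 -0.1243  0.1194] xax [-0.011  1.    -0.001] yax [1.    0.011 0.002] z [ 0.002 -0.001 -1.   ] F [ 0.4 -0.7 -0.3] op 0.0746 gf 0.0 q [-0.35 -0.04  1.9  -0.    1.28 -0.36]
  call: x -1 y -2 z 86 turn 0.005
```

>>> arm_command(increments="0.2 -1 -2 25 0; 0.2 -1 -2 50 0; 0.2 -1 -2 72 0; 0.2 -1 -2 84 0; 0.2 -1 -2 86 0")

```text
t: 46.35
tool_pos: [0.483, -0.1251, 0.031]
orientation: [-2.211, -2.229, 0.001]
force: [0.1, 0.0, 0.7]
opening: 0.0741
gripper_force: 0.0
```

>>> arm_command(increments="1 0 0 0 0; 1 0 0 0 0; 1 0 0 0 0; 1 0 0 0 0; 1 0 0 0 0")

```text
t: 46.85
tool_pos: [0.484, -0.1252, 0.0327]
orientation: [2.212, 2.23, 0.001]
force: [0.1, -0.7, -0.1]
opening: 0.039
gripper_force: 0.0
```

>>> arm_command(increments="1 0 0 0 0; 1 0 0 0 0; 1 0 0 0 0; 1 0 0 0 0; 1 0 0 0 0")

```text
t: 47.35
tool_pos: [0.4841, -0.1252, 0.0327]
orientation: [2.212, 2.23, 0.001]
force: [-0.3, 1.0, 5.6]
opening: 0.0359
gripper_force: 25.0
```

```bash
python3 - <<'E'
from h import *
s,M=st()
E
```

```text
t 47.35 tcp [ 0.4841 -0.1252  0.0327] xax [-0.008  1.    -0.   ] yax [1.    0.008 0.001] z [ 0.001 -0.    -1.   ] F [-0.3  1.   5.6] op 0.0359 gf 25.0 q [-0.36  0.08  1.95  0.    1.11 -0.36]
```

>>> arm_command(increments="1 0 0 -15 0; 1 0 0 -30 0; 1 0 0 -50 0; 1 0 0 -70 0; 1 0 0 -83 0")

```text
t: 47.85
tool_pos: [0.4836, -0.1252, 0.116]
orientation: [2.212, 2.23, -0.0]
force: [-0.1, -0.3, -1.6]
opening: 0.0356
gripper_force: 25.0
```

>>> arm_command(increments="1 14 18 0 0; 1 30 38 0 0; 1 48 60 0 0; 1 62 80 0 0; 1 71 92 0 0")

```text
t: 48.35
tool_pos: [0.5757, -0.0522, 0.1143]
orientation: [-2.211, -2.231, 0.001]
force: [-0.9, -0.3, -1.0]
opening: 0.0359
gripper_force: 25.0
```

```bash
python3 - <<'E'
from h import *
st()
sd=robot.read_camera('side')
c=cv2.resize(sd[130:290,230:400],None,fx=3.7,fy=3.7,interpolation=cv2.INTER_CUBIC); cv2.imwrite('pics/c5.png',c)
# expected label corners & window
for p in([.5765,.117,.102],[.5765,.017,.102],[.5385,.117,.124],[.6145,.117,.080]): print((proj('side',p)[0]-[230,130])*3.7)
E
```

```text
t 48.35 tcp [ 0.5757 -0.0522  0.1143] xax [-0.009  1.     0.   ] yax [ 1.     0.009 -0.001] z [-0.001  0.    -1.   ] F [-0.9 -0.3 -1. ] op 0.0359 gf 25.0 q [-0.18  0.17  1.69  0.    1.29 -0.19]
[257.86402776 278.72078826]
[336.057433   329.03341925]
[216.65080066 265.01598785]
[297.64316886 291.94870626]
```

View pics/c5.png

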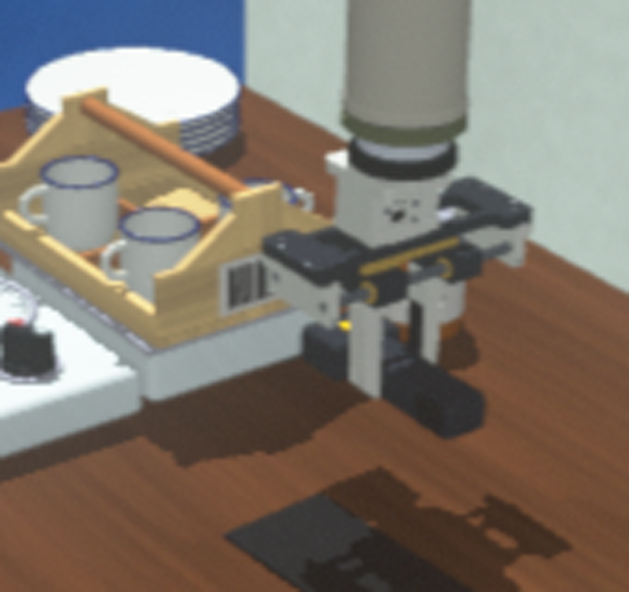

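The scanner is level and squarely in front of the label (label's left edge at px (222,265)–(222,310), as predicted). I'll hold, then return it.

>>> arm_command(increments="1 0 0 0 0; 1 0 0 0 0; 1 0 0 0 0; 1 0 0 0 0; 1 0 0 0 0")

```text
t: 48.9
tool_pos: [0.5748, -0.0538, 0.1152]
orientation: [2.213, 2.23, 0.0]
force: [0.7, -0.3, -0.5]
opening: 0.0363
gripper_force: 25.0
```

>>> arm_command(increments="1 0 0 0 0; 1 0 0 0 0; 1 0 0 0 0; 1 0 0 0 0; 1 0 0 0 0")

```text
t: 49.4
tool_pos: [0.5751, -0.0534, 0.1151]
orientation: [2.212, 2.23, -0.0]
force: [-0.0, -0.6, -1.4]
opening: 0.0357
gripper_force: 25.0
```

>>> arm_command(increments="1 0 0 0 0; 1 0 0 0 0; 1 0 0 0 0; 1 0 0 0 0; 1 0 0 0 0")

```text
t: 49.9
tool_pos: [0.575, -0.0533, 0.1151]
orientation: [-2.212, -2.23, 0.0]
force: [-0.9, 0.4, -1.2]
opening: 0.0359
gripper_force: 25.0
```

>>> arm_command(increments="1 -12 -16 0 0; 1 -28 -36 0 0; 1 -46 -58 0 0; 1 -62 -78 0 0; 1 -71 -89 0 0")

```text
t: 50.4
tool_pos: [0.4853, -0.126, 0.115]
orientation: [-2.213, -2.229, 0.001]
force: [0.6, -0.3, -1.9]
opening: 0.036
gripper_force: 25.0
```

>>> arm_command(increments="1 0 0 20 0; 1 0 0 45 0; 1 0 0 65 0; 1 0 0 76 0; 1 0 0 80 0")

```text
t: 50.9
tool_pos: [0.486, -0.1247, 0.034]
orientation: [-2.211, -2.229, 0.001]
force: [0.7, -0.2, -2.1]
opening: 0.036
gripper_force: 25.0
```

>>> arm_command(increments="1 0 0 1 0; 1 0 0 2 0; 1 0 0 3 0; 1 0 0 3 0; 1 0 0 3 0")

```text
t: 51.4
tool_pos: [0.487, -0.1252, 0.0326]
orientation: [2.212, 2.23, 0.001]
force: [0.1, 0.6, -0.2]
opening: 0.036
gripper_force: 25.0
```

>>> arm_command(increments="0.3 0 0 0 0; 0.3 0 0 0 0; 0.3 0 0 0 0; 0.3 0 0 0 0; 0.3 0 0 0 0")

```text
t: 51.9
tool_pos: [0.4867, -0.1251, 0.0322]
orientation: [2.212, 2.23, 0.0]
force: [-0.4, -1.1, -0.4]
opening: 0.065
gripper_force: 0.0
```

>>> arm_command(increments="0.3 0 0 -20 0; 0.3 0 0 -60 0; 0.3 0 0 -100 0; 0.3 0 0 -140 0; 0.3 0 0 -180 0")

```text
t: 52.4
tool_pos: [0.4863, -0.125, 0.2137]
orientation: [2.212, 2.23, -0.0]
force: [0.7, -0.0, 0.3]
opening: 0.0654
gripper_force: 0.0
```

>>> arm_command(increments="0.3 -45 0 0 0; 0.3 -90 0 0 0; 0.3 -135 0 0 0; 0.3 -180 0 0 0; 0.3 -220 0 0 0")

```text
t: 52.9
tool_pos: [0.488, -0.3472, 0.2121]
orientation: [2.213, 2.23, -0.0]
force: [1.2, 0.5, -0.4]
opening: 0.065
gripper_force: 0.0
```

>>> arm_command(increments="0.3 0 0 0 0; 0.3 0 0 0 0; 0.3 0 0 0 0")

```text
t: 53.2
tool_pos: [0.4884, -0.3443, 0.2119]
orientation: [-2.212, -2.23, -0.001]
force: [0.1, 0.1, -0.3]
opening: 0.0653
gripper_force: 0.0
```

```bash
python3 - <<'E'
from h import *
st(); im=robot.read_camera('top'); moved(['scan'],im); cv2.imwrite('pics/c6.png',cv2.resize(im[110:315,160:420],None,fx=2.9,fy=2.9,interpolation=cv2.INTER_CUBIC))
E
```

```text
t 53.2 tcp [ 0.4884 -0.3443  0.2119] xax [-0.008  1.     0.001] yax [ 1.     0.008 -0.   ] z [-0.     0.001 -1.   ] F [ 0.1  0.1 -0.3] op 0.0653 gf 0.0 q [-0.7   0.14  1.54  0.    1.47 -0.71]
scan shift px 0 0 score 0.983
```

View pics/c6.png

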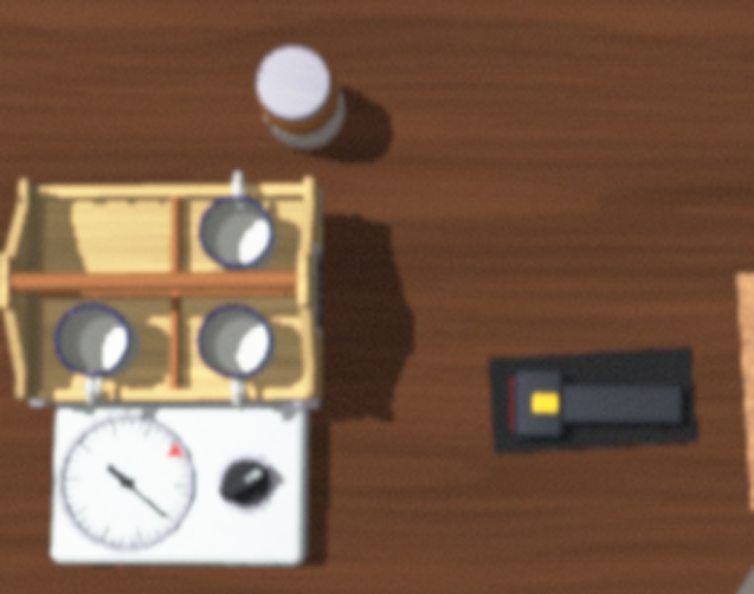

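All three cups are in the caddy (rims near px (93,340), (237,340), (237,232)). The scanner lies flat in the middle of its mat (yellow spot at (545,403)), and the needle is at about the 390 g mark. I'm handing the job in.

```bash
python3 -c "
from plant import robot
print(robot.close_job())"
```

```text
the job is handed in; nothing more can be done
None
```

The job is handed in, though the judge returned no verdict: the tared caddy stands on the scale with all three cups reading about 390 g, the label was scanned, and the scanner is back in the middle of its mat.

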